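# Match the lids to the rooting-plug tubs

## Task

Close both open tubs on the sloping rack: find by trying which of the two loose orange lids fits which tub, and screw each one clockwise until it is fully home on its own tub. Leave the pots and the brush where they are.

Things in the scene. Friction and masses are not known exactly. Their poses are not given: they have to be found in the camera images.
- lid_a: Orange screw lid, 61 mm wide, 20 high, 45 g, lying open side down. Origin: centre of its lower edge; z up. On top a wing to turn it by: 14 mm thick (y), 48 long (x), 20 to 50 mm above the origin. White dot and dash mark the wing's +x end, which starts pointing roughly away from the robot. Outside just like lid_b; hidden lugs inside fit only one of the tubs, and which tub changes from run to run.
- lid_b: The other lid, outside exactly like lid_a in sizes, origin, axes, wing and marks; it fits the tub that lid_a does not fit.
- seat_far (a point): Point on the far tub's neck axis where a lid's origin lies when fully home: 17 mm below the rim along the axis. z: out of the mouth, leaning 30 deg from vertical to the rack's front; y: level, along the rack, roughly away from the robot; x: up the slope. Body 68 mm wide, neck 41 (52 over threads), rim 85 mm above the tub's foot. A home lid cannot be lifted off and stays by friction when let go.
- seat_near (a point): The same point and axes on the near tub, same sizes. Thread sizes are told at rim_far and rim_near.
- rim_far (a point): Centre of the far tub's rim, 17 mm above seat_far; same axes. ENTRY: a lid goes over the thread only with its dotted wing end 35 deg anticlockwise of y (looking down on the lid; red dot on the tub's shoulder), give or take 12 deg. There the matching lid rests on the thread with its origin about 5 mm short of the seat; a wrong lid at any angle rides on top of it, 8 mm or more short.
- rim_near (a point): Centre of the near tub's rim; same axes as seat_near. TURN, on both tubs: from entry turn the lid clockwise 70 deg, dotted end then 35 deg clockwise of y. It follows the thread down the last 5 mm: level for 14 deg, evenly down from 14 to 66 deg, level to a stop at 75 deg. At home the lid's inside rests on the rim; the groove has about 2 mm of play up and down.
- rack: Wooden sloping rack, fixed to the bench, 270 mm long (y), about 90 deep (x), 85 high. It holds two fixed white tubs with green bands, 130 mm apart, both leaning 30 degrees to its front (its -x, roughly the robot's left, +y); its +y runs roughly away from the robot. Origin: on the bench under the middle of the rack.
- pot_near: Black square plant pot with a cutting, 90 mm square at the rim, 95 mm high, to be left alone. Origin: centre of its underside.
- pot_far: Another such pot, to be left alone. Origin: centre of its underside.
- brush: Bench brush lying on the bench along its x axis, about 200 mm long, to be left alone. Origin: under its middle.

How it is judged:
By the outcome, as a careful person would: the job done as asked, in the order asked, and still so for the second after the job is handed in, with the robot touching nothing.
It also fails if it takes over 67 s, if anything falls off the work surface, if the arm or the gripper's body presses on something with over 40 N, if the wrist force passes 120 N, or if a joint passes its speed limit or range.

## Robot

A 7-joint arm with a two-finger parallel gripper is mounted at the origin on the work surface. World frame = base frame: x ahead of the robot, y to its left, z up, the work surface at z = 0. Lengths are in m, angles in rad, forces in N, time in s.
With the tool pointing down it reaches from about 0.425 to 1.025 m from the base axis. Payload 3.6 kg.
Tool frame: the origin (TCP) lies between the finger pads; the fingertips stand 14 mm ahead of it and the grasp point (between the pads) lies 5 mm behind it; z points along the fingers, x is the direction in which the jaws open and shut, and the axes are right-handed (so a half turn about z gives the same grasp; the last joint's range is limited). The gripper opens to 85 mm and grips with 20 to 120 N. Pads are 22 mm wide; open, the fingers measure 114 mm over their backs; the gripper's body (76 mm by 85 mm) begins 54 mm behind the grasp point. The pads swing forward as they close: fully open they stand 13 mm farther back than shut.
Start: joints at [1.008, 0.591, 0.048, 1.609, -0.033, 0.943, -0.034], TCP at [0.328, -0.646, 0.216] pointing down, gripper open.
Joint ranges: [-2.69, 2.69], [-0.47, 2.24], [-1.27, 1.36], [0.19, 2.51], [-1.53, 4.68], [0.08, 2.07], [-3.09, 3.09]. Speed limits (rad/s): [2.57, 2.57, 3.14, 3.14, 3.14, 3.14, 3.14].

## Interface

Orientations are given as a rotation vector (axis times angle).
In Python, from workcell import env, eyes gives the robot as it stands. The module is installed in compiled form; this text tells all that it offers.
- The arm moves only by the tool jog_arm, never from a script. Its arguments are lists of equal length, an entry for each row: "xyz": the shift along the world's x, y, z in m, a list of three; "twist": the turn, a rotation vector about the world's x, y, z in rad, a list of three; "fingers": the opening, from -1 (shut) to 1 (fully open). A call has exactly 8 rows; each row shifts and turns the commanded pose from where the row before left it; what a row does not reach is not made up. A row lasts 1/12 s, in which the tool goes at most 41.7 mm and 7.16 degrees, less where a joint would pass 70% of its speed; a pose out of reach is approached as far as the arm can. A call with a gripper value outside its range is refused whole. The fingers move at their own pace and stop on an object; "grip_force" is the grip in N (left out, the last holds). Time passes only in rows, so rows that do not move let the fingers close, or fill a call up. It gives the time, the measured TCP pose, the force and the opening at its end, in the units of the state.
- env.observe(): the state, without advancing time (a new reading comes with each control period).
- eyes.get_image(name): name is "scene" or "top"; returns the picture (400x640x3 uint8, blue, green, red); there is no depth.
- eyes.camera_model(name): a dict with "fovy" (degrees; the focal length in pixels is half the picture's height over the tangent of half this angle, whatever the lens; pixels are square), "cx", "cy" (the principal point, pixels), "k1" (the pictures are not rectified: a ray, as slopes to the right and down, at radius r is drawn at 1 + k1 r^2 times it, then the intrinsics apply), "T" (4x4, takes a point from camera to world coordinates). Camera axes: x right, y up, looking along -z (the intrinsics and any distortion apply to the point x, -y, -z); pixel columns grow to the right and rows downward; lengths in m; the calibration is good to about 2 mm. A picture is of the moment at which its call begins. camera_model takes no time and is no camera call.
- env.finish_job(): hands the job in, once; it reports no verdict.
The state is a dict: "time": time; "joint_pos": joint angles; "joint_velocities": joint speeds; "effort": joint torques, N m; "position": TCP position; "ee_rot": TCP orientation; "ft_force": force on the tool from outside, world axes, zero at the start; "moment": the same for the moment, N m; "opening": finger opening in m.
Only numpy, scipy, OpenCV 4.12 (cv2) and the standard library are available. Lean on these libraries where they do the work, as an engineer would, in place of code of your own. Each camera call takes 0.05 s, during which the arm holds its last target.

## Working session

There is one attempt and no reset: what is moved stays moved. The work goes in short steps, Python scripts to look and compute and a tool call to move; the robot and the scene stay as the last step left them, time stands still between calls to the robot, and variables do not carry over. Pictures are saved under pics/ and viewed, and the job is handed in when it is done.

Besides the shell and the picture viewer there is one more tool, called after "Emit:" as a command line: name --argument value ..., lists and objects as JSON in quotes. jog_arm: Moves the arm, as the interface text tells. Its arguments: {"type":"object","properties":{"xyz":{"type":"array"},"twist":{"type":"array"},"fingers":{"type":"array"},"grip_force":{"type":"number"}},"required":["xyz","twist","fingers"]}

```bash
ls; mkdir -p pics; python3 - <<'E'
from workcell import env, eyes
import cv2
print(env.observe())
for n in ("scene","top"):
    cv2.imwrite(f"pics/{n}0.png",eyes.get_image(n)); print(n,eyes.camera_model(n))
E
```

```text
pics
{'time': 0.0, 'joint_pos': array([ 1.00746742,  0.59209971,  0.04830075,  1.6098174 , -0.03330805,
        0.94267663, -0.03371871]), 'joint_velocities': array([-2.21755378e-03, -8.53117241e-05, -6.89633122e-04,  1.09074148e-03,
        9.09888601e-04,  1.83355192e-04,  6.46435301e-05]), 'effort': array([-1.52647158e-04, -5.48698425e+01,  1.54629763e+00, -1.98127234e+01,
        9.27509187e-03,  8.78549181e-03, -9.11063694e-06]), 'position': array([ 0.32785422, -0.6456835 ,  0.21455683]), 'ee_rot': array([-2.67664321,  1.64274176,  0.00303169]), 'ft_force': array([ 0.06848812, -0.16146923, -0.54243302]), 'moment': array([-0.03852958, -0.00292797,  0.02959948]), 'opening': 0.085184050005638}
scene {'fovy': 56.747703371495795, 'cx': 320.865289597387, 'cy': 196.90005702948017, 'k1': 0.00043174241834959616, 'T': array([[-0.36173712, -0.66540036,  0.6529844 ,  1.25645299],
       [ 0.93226311, -0.26241327,  0.24904774,  0.218567  ],
       [ 0.00563532,  0.69884307,  0.71525283,  0.83329711],
       [ 0.        ,  0.        ,  0.        ,  1.        ]])}
top {'fovy': 45.74786780614289, 'cx': 315.6134658112852, 'cy': 199.32458185393966, 'k1': -0.09824977011926167, 'T': array([[ 0.01861694,  0.99667167, -0.0793662 ,  0.42757447],
       [-0.99980222,  0.01800233, -0.00845251, -0.03611708],
       [-0.0069956 ,  0.07950786,  0.99680969,  1.65838544],
       [ 0.        ,  0.        ,  0.        ,  1.        ]])}
```

View pics/scene0.png

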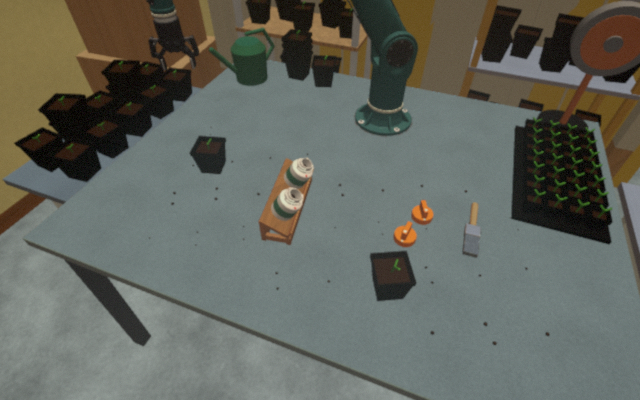

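View pics/top0.png

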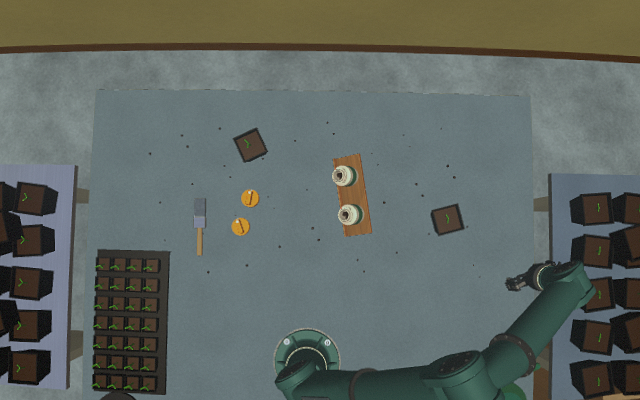

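```bash
python3 - <<'E'
import cv2,numpy as np
t=cv2.imread("pics/top0.png"); s=cv2.imread("pics/scene0.png")
def z(im,x0,y0,w,h,k,n): cv2.imwrite(n,cv2.resize(im[y0:y0+h,x0:x0+w],None,fx=k,fy=k,interpolation=cv2.INTER_CUBIC))
z(t,320,145,60,100,6,"pics/a.png"); z(t,220,180,60,65,9,"pics/b.png")
z(s,255,145,70,100,6,"pics/c.png"); z(s,385,190,60,65,9,"pics/d.png")
A=cv2.resize(cv2.imread("pics/a.png"),(360,600));B=cv2.resize(cv2.imread("pics/c.png"),(420,600));cv2.imwrite("pics/ac.png",np.hstack([A,B]))
A=cv2.resize(cv2.imread("pics/b.png"),(400,433));B=cv2.resize(cv2.imread("pics/d.png"),(400,433));cv2.imwrite("pics/bd.png",np.hstack([A,B]))
E
```

```text
(no output)
```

View pics/ac.png

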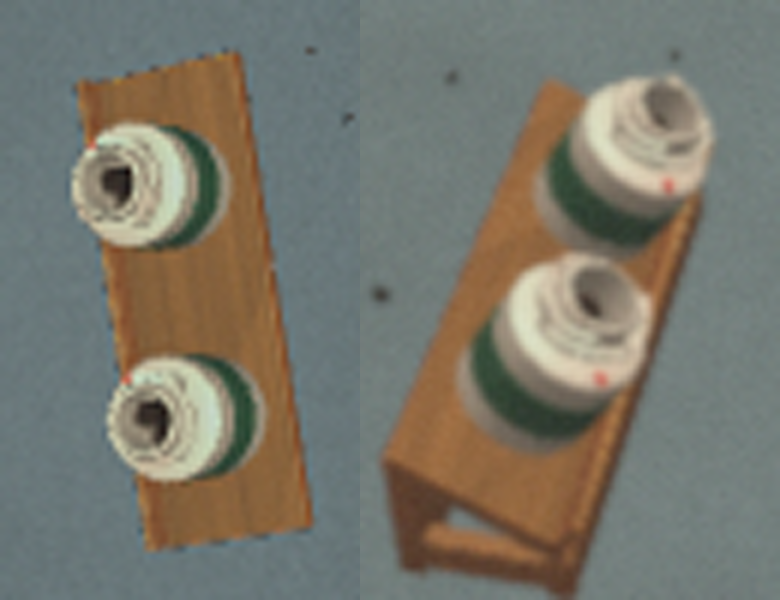

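View pics/bd.png

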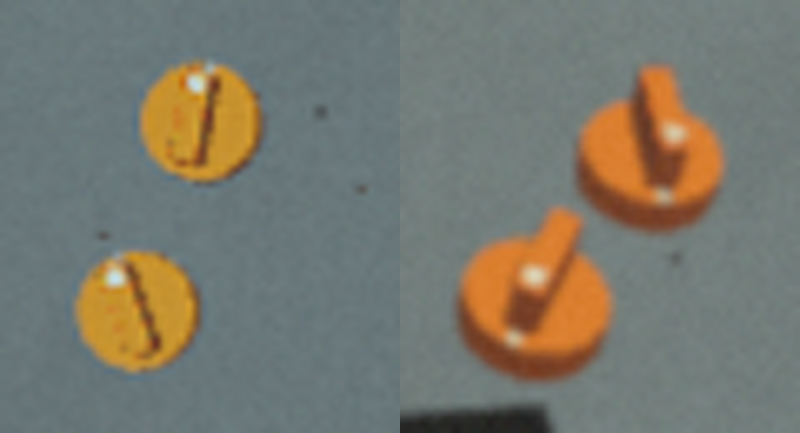

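```bash
cat > h.py <<'E'
import numpy as np,cv2
from workcell import env,eyes
CM={n:eyes.camera_model(n) for n in("scene","top")}
def proj(n,P):
    m=CM[n];T=m["T"];p=(np.atleast_2d(P)-T[:3,3])@T[:3,:3]
    a=p[:,0]/-p[:,2];b=-p[:,1]/-p[:,2];r2=a*a+b*b;k=1+m["k1"]*r2
    f=200/np.tan(np.radians(m["fovy"])/2)
    return np.c_[m["cx"]+f*a*k,m["cy"]+f*b*k]
def ray(n,uv):
    m=CM[n];f=200/np.tan(np.radians(m["fovy"])/2)
    d=np.array([(uv[0]-m["cx"])/f,(uv[1]-m["cy"])/f]);u=d.copy()
    for _ in range(20):u=d/(1+m["k1"]*(u@u))
    T=m["T"];v=T[:3,:3]@np.array([u[0],-u[1],-1]);return T[:3,3],v/np.linalg.norm(v)
def tri(uvs):
    A=np.zeros((3,3));b=np.zeros(3)
    for n,uv in uvs.items():
        o,d=ray(n,uv);M=np.eye(3)-np.outer(d,d);A+=M;b+=M@o
    X=np.linalg.solve(A,b);return X,{n:proj(n,X)[0]-uv for n,uv in uvs.items()}
def atz(n,uv,z):
    o,d=ray(n,uv);return o+d*(z-o[2])/d[2]
def Rz(a):c,s=np.cos(a),np.sin(a);return np.array([[c,-s,0],[s,c,0],[0,0,1]])
def circ(c,R,r,h,n=72):
    t=np.linspace(0,2*np.pi,n,endpoint=False);return c+(np.c_[r*np.cos(t),r*np.sin(t),0*t+h])@R.T
E
python3 - <<'E'
from h import *
from scipy.optimize import minimize
t=cv2.imread("pics/top0.png"); s=cv2.imread("pics/scene0.png")
# lids: orange segmentation
masks={}
for n,im in(("top",t),("scene",s)):
    hsv=cv2.cvtColor(im,cv2.COLOR_BGR2HSV)
    m=cv2.inRange(hsv,(5,150,90),(25,255,255))
    x0,y0,x1,y1=(220,180,280,245) if n=="top" else (385,190,445,255)
    k=np.zeros_like(m);k[y0:y1,x0:x1]=m[y0:y1,x0:x1]
    k=cv2.morphologyEx(k,cv2.MORPH_CLOSE,np.ones((5,5)))
    c,l,st,ce=cv2.connectedComponentsWithStats(k)
    print(n,st[1:].tolist(),ce[1:].tolist())
    masks[n]=l
    for i in range(1,c):
        if st[i,4]>100:print(atz(n,ce[i],.018))
S=4
def model(n,x,y,yaw):
    R=Rz(yaw);c=np.array([x,y,0]);img=np.zeros((400*S,640*S),np.uint8)
    h=np.vstack([circ(c,R,.0305,0),circ(c,R,.0305,.02)])
    w=c+np.array([[a,b,z] for a in(-.024,.024) for b in(-.007,.007) for z in(.02,.05)])@R.T
    for P in(h,w):
        q=(proj(n,P)+.5)*S
        cv2.fillConvexPoly(img,cv2.convexHull(np.round(q).astype(np.int32)),255)
    return cv2.resize(img,(640,400),interpolation=cv2.INTER_AREA)/255.
lid={}
for k,(tc,scn) in {"F":(0,0),"N":(0,0)}.items(): pass
def comps(n):
    l=masks[n];out=[]
    for i in range(1,l.max()+1):
        m=(l==i)
        if m.sum()>100: out.append((np.argwhere(m).mean(0),m.astype(float)))
    return out
T=comps("top");C=comps("scene")
T.sort(key=lambda a:a[0][0]) # top first = far
C.sort(key=lambda a:-a[0][0]) # lower in scene= far from robot
for (a,mt),(b,ms) in zip(T,C):
    p0=atz("top",a[::-1],.018)
    best=None
    for y0 in(-.4,-.2,0,.2,.4):
        f=lambda v:np.abs(model("top",*v)-mt).sum()+np.abs(model("scene",*v)-ms).sum()
        r=minimize(f,[p0[0],p0[1],y0],method="Nelder-Mead",options=dict(initial_simplex=[[p0[0],p0[1],y0],[p0[0]+.006,p0[1],y0],[p0[0],p0[1]+.006,y0],[p0[0],p0[1],y0+.3]]))
        print(r.x.round(4),round(r.fun,1),mt.sum(),ms.sum())
E
```

```text
top [[242, 190, 17, 17, 232], [232, 218, 18, 17, 232]] [[249.78879310344828, 197.85775862068965], [240.39224137931035, 226.23706896551724]]
[0.5591658 0.20707   0.018    ]
[0.45982443 0.23697003 0.018     ]
scene [[412, 201, 21, 23, 335], [394, 222, 22, 25, 381]] [[421.9044776119403, 213.48358208955224], [404.9685039370079, 234.95800524934384]]
[0.4664628  0.23725106 0.018     ]
[0.56466569 0.2078341  0.018     ]
[ 0.5602  0.2074 -0.1908] 81.1 232.0 381.0
[ 0.5598  0.2075 -0.1409] 78.8 232.0 381.0
[ 0.5599  0.2075 -0.1146] 79.3 232.0 381.0
[ 0.5596  0.2074 -0.0937] 80.1 232.0 381.0
[ 0.56    0.2073 -0.1456] 78.9 232.0 381.0
[0.4601 0.2373 0.2782] 91.5 232.0 335.0
[0.4607 0.2376 0.295 ] 91.3 232.0 335.0
[0.4606 0.237  0.2027] 90.9 232.0 335.0
[0.4607 0.2374 0.3226] 91.1 232.0 335.0
[0.4606 0.2378 0.2942] 92.3 232.0 335.0
```

```bash
cat >> h.py <<'E'
TILT=np.radians(30)
def tubR(yaw):
    # rack axes: y' level along rack; z leans toward -x'
    R=Rz(yaw);z=R@np.array([-np.sin(TILT),0,np.cos(TILT)]);y=R@np.array([0,1,0]);return np.c_[np.cross(y,z),y,z]
def crop(im,n,box,k,sets):
    x0,y0,x1,y1=box;c=cv2.resize(im[y0:y1,x0:x1],None,fx=k,fy=k,interpolation=cv2.INTER_CUBIC)
    for P,col,cl in sets:
        q=(proj(n,P)-[x0,y0]+.5)*k
        cv2.polylines(c,[np.round(q).astype(np.int32)],cl,col,1,cv2.LINE_AA)
    return c
def lidsets(c,R,col=(255,0,0)):
    d=[(circ(c,R,.0305,0),col,True),(circ(c,R,.0305,.02),col,True)]
    for z in(.02,.05):d.append((c+np.array([[-.024,-.007,z],[.024,-.007,z],[.024,.007,z],[-.024,.007,z]])@R.T,(0,0,255),True))
    return d
def tubsets(c,R): # c = rim centre
    return [(circ(c,R,.0205,0),(255,0,0),True),(circ(c,R,.034,-.085),(0,0,255),True),(circ(c,R,.034,-.035),(0,255,255),True)]
E
python3 - <<'E'
from h import *
t=cv2.imread("pics/top0.png"); s=cv2.imread("pics/scene0.png")
L=lidsets(np.array([.56,.2075,0]),Rz(-.14))+lidsets(np.array([.4606,.2374,0]),Rz(.29))
a=crop(t,"top",(222,182,268,242),8,L);b=crop(s,"scene",(388,192,440,252),8,L)
cv2.imwrite("pics/e.png",np.hstack([a,b]))
c=crop(t,"top",(325,148,377,240),6,[]);d=crop(s,"scene",(258,150,320,242),6,[])
cv2.imwrite("pics/f.png",np.hstack([c,d]))
E
```

```text
(no output)
```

View pics/e.png

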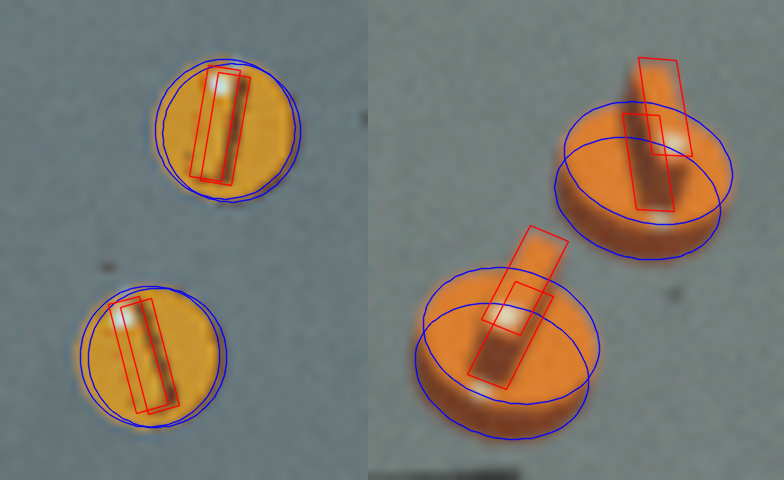

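View pics/f.png

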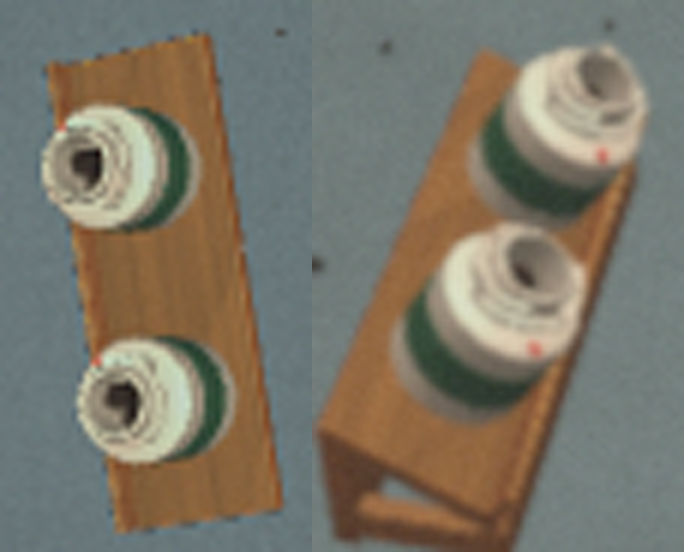

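```bash
python3 - <<'E'
from h import *
a,e=tri({"top":(338.6,174.7),"scene":(295.8,193.7)});print(a,e)
b,e2=tri({"top":(344.6,214.5),"scene":(306.5,161.9)});print(b,e2,np.linalg.norm(a-b))
d=a-b;yaw=np.arctan2(-d[0],d[1]);print(yaw)
m=(a+b)/2;R=tubR(yaw)
t=cv2.imread("pics/top0.png"); s=cv2.imread("pics/scene0.png")
L=[]
for k in(-.065,.065):L+=tubsets(m+R[:,1]*k,R)
c=crop(t,"top",(325,148,377,240),6,L);d=crop(s,"scene",(258,150,320,242),6,L)
cv2.imwrite("pics/g.png",np.hstack([c,d]))
print(R,m, "foot z",m[2]-.085*R[2,2])
E
```

```text
[ 0.62985461 -0.09434093  0.1315969 ] {'top': array([-0.59355574,  0.22586544]), 'scene': array([-0.77096682, -0.04680546])}
[ 0.50123768 -0.11627465  0.134199  ] {'top': array([-0.33610953,  0.12017185]), 'scene': array([-0.39435542, -0.02471162])} 0.13049970566920313
-1.4018860339950494
[[ 0.14558602  0.98576854 -0.08405413]
 [-0.8537006   0.16810825  0.49288427]
 [ 0.5         0.          0.8660254 ]] [ 0.56554614 -0.10530779  0.13289795] foot z 0.059285790966183874
```

View pics/g.png

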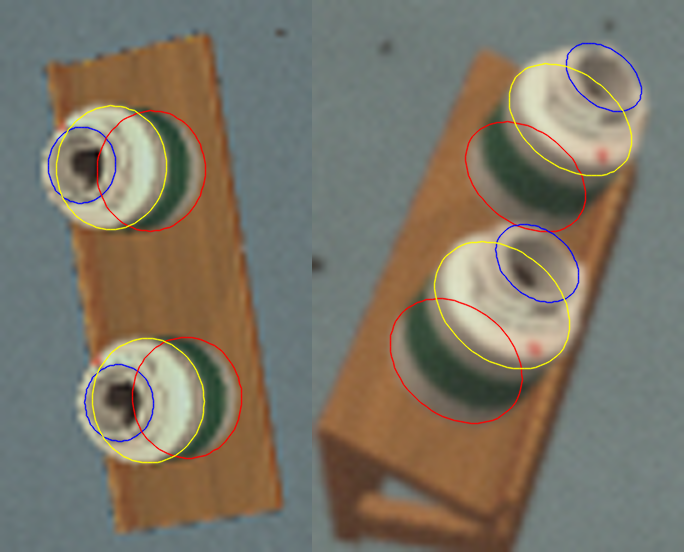

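```bash
cat > fit.py <<'E'
from h import *
from scipy.optimize import minimize
ims={"top":cv2.imread("pics/top0.png"),"scene":cv2.imread("pics/scene0.png")}
B={"top":(325,148,377,240),"scene":(258,150,320,242)}
S=4;M={}
for n,im in ims.items():
    x0,y0,x1,y1=B[n];c=cv2.resize(im[y0:y1,x0:x1],None,fx=S,fy=S,interpolation=cv2.INTER_CUBIC)
    c=cv2.GaussianBlur(c,(0,0),1.5)
    h=cv2.cvtColor(c,cv2.COLOR_BGR2HSV).astype(int);H,Sa,V=h[...,0],h[...,1],h[...,2]
    wood=(H<20)&(Sa>85); b=c.astype(int)
    bench=(b[...,0]>=b[...,2]+4)&(V<150)&(H>85)
    m=(~wood&~bench).astype(np.uint8)
    m=cv2.morphologyEx(m,cv2.MORPH_OPEN,np.ones((9,9)))
    m=cv2.morphologyEx(m,cv2.MORPH_CLOSE,np.ones((9,9)))
    cc,l,st,_=cv2.connectedComponentsWithStats(m)
    o=np.argsort(-st[1:,4])[:2]+1
    M[n]=np.isin(l,o).astype(np.uint8)
    print(n,st[o].tolist())
    cv2.imwrite(f"pics/mask_{n}.png",np.hstack([c,cv2.cvtColor(M[n]*255,cv2.COLOR_GRAY2BGR)]))
E
python3 fit.py; python3 -c "
import cv2,numpy as np
a=cv2.imread('pics/mask_top.png');b=cv2.imread('pics/mask_scene.png');cv2.imwrite('pics/mm.png',np.hstack([a,b])[:, :])"
```

```text
top [[50, 224, 107, 84, 7339], [27, 70, 106, 84, 7324]]
scene [[53, 0, 195, 320, 36077], [0, 0, 109, 218, 10644]]
```

View pics/mm.png

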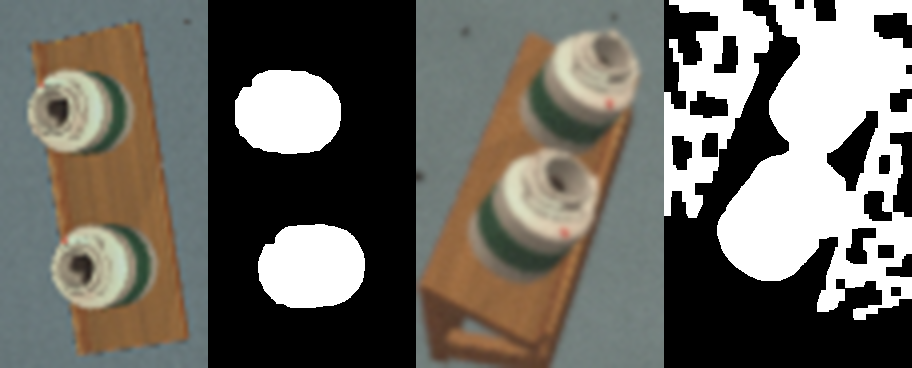

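```bash
cat > fit.py <<'E'
from h import *
from scipy.optimize import minimize
ims={"top":cv2.imread("pics/top0.png"),"scene":cv2.imread("pics/scene0.png")}
B={"top":(325,148,377,240),"scene":(258,150,320,242)}
S=4;M={}
def sil(n,v,hs,nk=.024,off=(0,0),grow=0):
    x,y,z,yaw=v;R=tubR(yaw);x0,y0,x1,y1=B[n];img=np.zeros(((y1-y0)*S*2,(x1-x0)*S*2),np.uint8)
    for k in(-.065,.065):
        c=np.array([x,y,z])+R[:,1]*k
        for P in([circ(c,R,.034+grow,-.085-grow),circ(c,R,.034+grow,-.085+hs)],[circ(c,R,.034+grow,-.085+hs),circ(c,R,nk+grow,-.02)],[circ(c,R,.0205+grow,0),circ(c,R,.0205+grow,-.03)],[circ(c,R,.026+grow,-.007),circ(c,R,.026+grow,-.012)]):
            q=(proj(n,np.vstack(P))-[x0,y0]+.5+off)*S*2
            cv2.fillConvexPoly(img,cv2.convexHull(np.round(q).astype(np.int32)),255)
    return cv2.resize(img,None,fx=.5,fy=.5,interpolation=cv2.INTER_AREA)/255.
v0=[.5655,-.1053,.1329,-1.402]
# NB tubR yaw: y' axis = Rz(yaw) y
for n,im in ims.items():
    x0,y0,x1,y1=B[n];c=cv2.resize(im[y0:y1,x0:x1],None,fx=S,fy=S,interpolation=cv2.INTER_CUBIC)
    m=np.full(c.shape[:2],cv2.GC_BGD,np.uint8)
    m[sil(n,v0,.05,grow=.006)>.5]=cv2.GC_PR_BGD
    m[sil(n,v0,.05)>.5]=cv2.GC_PR_FGD
    m[sil(n,v0,.05,grow=-.006)>.5]=cv2.GC_FGD
    cv2.grabCut(c,m,None,np.zeros((1,65)),np.zeros((1,65)),6,cv2.GC_INIT_WITH_MASK)
    M[n]=((m==1)|(m==3)).astype(np.uint8)
    o=c.copy();cs,_=cv2.findContours(M[n],cv2.RETR_EXTERNAL,cv2.CHAIN_APPROX_NONE);cv2.drawContours(o,cs,-1,(0,0,255),1)
    M[n+"o"]=o
def f(p):
    v=[p[0],p[1],p[2],p[3]];o={"top":p[5:7],"scene":p[7:9]}
    return sum(np.abs(sil(n,v,p[4],off=o[n])-M[n]).sum() for n in("top","scene"))+150*(p[5:9]@p[5:9])
p=np.r_[v0,.05,0,0,0,0]
for it in range(3):
    st=np.array([.004,.004,.004,.03,.006,.5,.5,.5,.5])
    r=minimize(f,p,method="Nelder-Mead",options=dict(initial_simplex=np.vstack([p]+[p+st*np.eye(9)[i] for i in range(9)]),maxfev=900,xatol=1e-5,fatol=.1))
    p=r.x;print(p.round(4),r.fun)
for n in("top","scene"):
    q=sil(n,p[:4],p[4],off=p[5:7] if n=="top" else p[7:9]);cs,_=cv2.findContours((q>.5).astype(np.uint8),0,1);cv2.drawContours(M[n+"o"],cs,-1,(255,0,0),1)
cv2.imwrite("pics/fit.png",np.hstack([cv2.resize(M[n+"o"],None,fx=1.7,fy=1.6) for n in("top","scene")]))
E
python3 fit.py
```

```text
[ 0.5642 -0.1023  0.1363 -1.4021  0.0527 -0.3646 -0.2628  0.1386 -0.1559] 3374.7946152777363
[ 0.5642 -0.1023  0.1363 -1.4022  0.0527 -0.3618 -0.2566  0.1221 -0.1514] 3370.650814015391
[ 0.5642 -0.1023  0.1363 -1.4022  0.0527 -0.3618 -0.2566  0.1221 -0.1514] 3370.649955722237
```

View pics/fit.png

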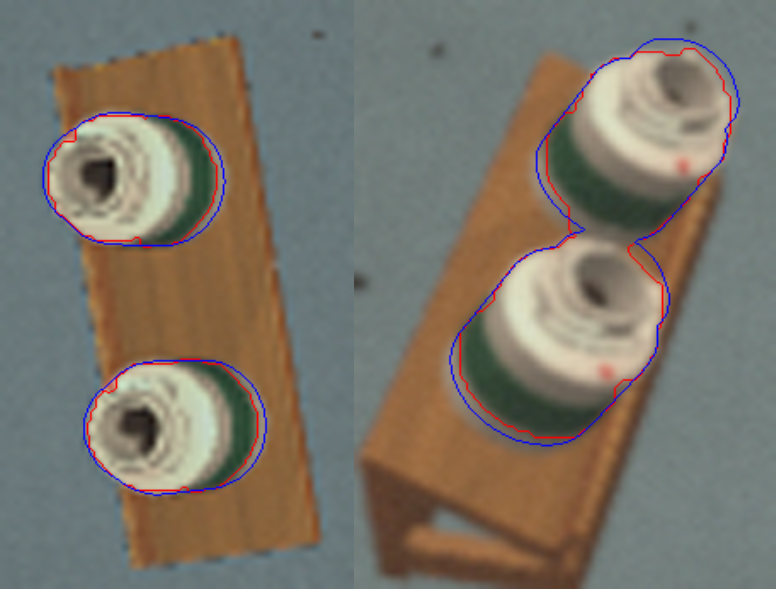

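```bash
cat >> h.py <<'E'
from scipy.spatial.transform import Rotation as Ro
def toolR(Rlid): # lid axes columns -> tool axes
    return np.c_[-Rlid[:,1],-Rlid[:,0],-Rlid[:,2]]
def delta(p,R):
    o=env.observe();C=Ro.from_rotvec(o["ee_rot"]).as_matrix()
    d=p-o["position"];w=Ro.from_matrix(R@C.T).as_rotvec()
    print("t",round(o["time"],2),"pos",o["position"].round(4),"F",o["ft_force"].round(1),"open",round(o["opening"],4),"j",o["joint_pos"].round(2))
    print("d",d.round(4),"w",w.round(4),"rows",round(np.linalg.norm(d)/.0417,1),round(np.degrees(np.linalg.norm(w))/7.16,1));return d,w
E
python3 - <<'E'
from h import *
R=toolR(Rz(-.14))
delta(np.array([.56,-.02,.30]),R)
delta(np.array([.56,.2075,.16]),R)
E
```

```text
t 0.1 pos [ 0.3278 -0.6458  0.2146] F [-0.   0.2  0.9] open 0.0853 j [ 1.01  0.59  0.05  1.61 -0.03  0.94 -0.03]
d [0.2322 0.6258 0.0854] w [-2.000e-03 -5.000e-04 -6.098e-01] rows 16.1 4.9
t 0.1 pos [ 0.3278 -0.6458  0.2146] F [-0.   0.2  0.9] open 0.0853 j [ 1.01  0.59  0.05  1.61 -0.03  0.94 -0.03]
d [ 0.2322  0.8533 -0.0546] w [-2.000e-03 -5.000e-04 -6.098e-01] rows 21.2 4.9
```

Emit:
jog_arm --xyz '[[0.015,0.02,0.025],[0.018,0.025,0.025],[0.02,0.03,0.02],[0.02,0.033,0.015],[0.02,0.035,0],[0.02,0.035,0],[0.02,0.035,0],[0.02,0.035,0]]' --twist '[[0,0,-0.04],[0,0,-0.04],[0,0,-0.04],[0,0,-0.04],[0,0,-0.04],[0,0,-0.04],[0,0,-0.04],[0,0,-0.04]]' --fingers '[1,1,1,1,1,1,1,1]' --grip_force 60

```text
time: 0.77
position: [0.4816, -0.3964, 0.3005]
ee_rot: [-2.379, 2.051, 0.001]
ft_force: [0.9, -0.1, -0.0]
opening: 0.0855
```

Emit:
jog_arm --xyz '[[0.02,0.035,0],[0.02,0.035,0],[0.015,0.035,0],[0.01,0.037,0],[0.01,0.038,0],[0,0.038,0],[0,0.038,0],[0,0.038,0]]' --twist '[[0,0,-0.04],[0,0,-0.04],[0,0,-0.04],[0,0,-0.04],[0,0,-0.04],[0,0,-0.04],[0,0,-0.04],[0,0,0]]' --fingers '[1,1,1,1,1,1,1,1]'

```text
time: 1.43
position: [0.5557, -0.1025, 0.3002]
ee_rot: [2.07, -2.362, -0.001]
ft_force: [-0.1, 0.3, -0.3]
opening: 0.0856
```

```bash
python3 - <<'E'
from h import *
R=toolR(Rz(-.14))
delta(np.array([.56,.2075,.08]),R)
E
```

```text
t 1.43 pos [ 0.5557 -0.1025  0.3002] F [-0.1  0.3 -0.3] open 0.0856 j [ 0.05  0.3   0.06  1.89 -0.02  0.96 -1.58]
d [ 0.0043  0.31   -0.2202] w [-0.     -0.001  -0.0086] rows 9.1 0.1
```

Emit:
jog_arm --xyz '[[0,0.037,0],[0,0.037,0],[0,0.037,-0.01],[0,0.037,-0.015],[0,0.037,-0.015],[0,0.037,-0.015],[0.002,0.037,-0.02],[0.002,0.037,-0.02]]' --twist '[[0,0,0],[0,0,0],[0,0,0],[0,0,0],[0,0,0],[0,0,0],[0,0,0],[0,0,-0.008]]' --fingers '[1,1,1,1,1,1,1,1]'

```text
time: 2.1
position: [0.5598, 0.1924, 0.2054]
ee_rot: [-2.062, 2.369, -0.0]
ft_force: [0.1, -0.3, -0.1]
opening: 0.0853
```

Emit:
jog_arm --xyz '[[0,0.014,-0.035],[0,0,-0.035],[0,0,-0.03],[0,0,-0.015],[0,0,-0.005],[0,0,0],[0,0,0],[0,0,0]]' --twist '[[0,0,0],[0,0,0],[0,0,0],[0,0,0],[0,0,0],[0,0,0],[0,0,0],[0,0,0]]' --fingers '[1,1,1,1,1,1,1,1]'

```text
time: 2.77
position: [0.5614, 0.2051, 0.0876]
ee_rot: [-2.061, 2.368, -0.001]
ft_force: [0.3, 0.1, -0.1]
opening: 0.0853
```

```bash
python3 - <<'E'
from h import *
R=toolR(Rz(-.14))
delta(np.array([.56,.2075,.037]),R)
im=eyes.get_image("scene");cv2.imwrite("pics/p1.png",cv2.resize(im[140:280,330:500],None,fx=4,fy=4,interpolation=cv2.INTER_CUBIC))
E
```

```text
t 2.77 pos [0.5614 0.2051 0.0876] F [ 0.3  0.1 -0.1] open 0.0853 j [-0.4   0.6  -0.03  1.99  0.03  0.55 -2.17]
d [-0.0014  0.0024 -0.0506] w [-0.0011  0.0026 -0.0015] rows 1.2 0.0
```

View pics/p1.png

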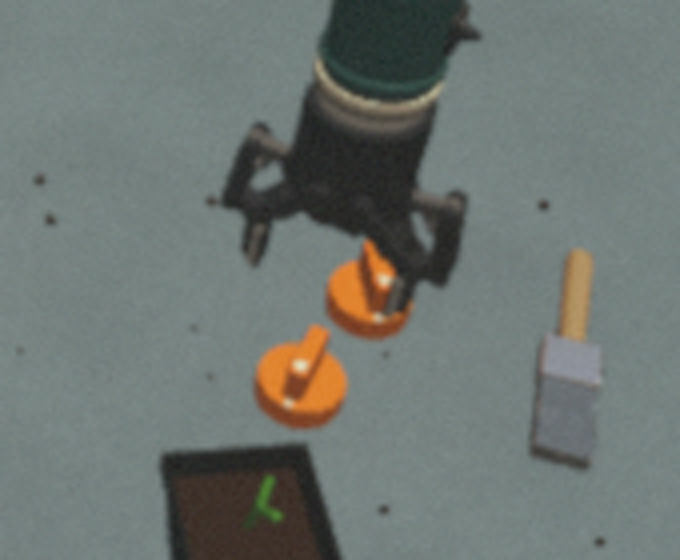

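```bash
python3 - <<'E'
from h import *
print((proj("scene",np.array([[.5614,.2051,.087]]))-[330,140])*4)
E
```

```text
[[314.20913726 310.58741716]]
```

Emit:
jog_arm --xyz '[[-0.001,0.002,-0.012],[0,0,-0.012],[0,0,-0.012],[0,0,-0.011],[0,0,-0.003],[0,0,0],[0,0,0],[0,0,0]]' --twist '[[0,0,0],[0,0,0],[0,0,0],[0,0,0],[0,0,0],[0,0,0],[0,0,0],[0,0,0]]' --fingers '[1,1,1,1,0.5,0,-0.5,-1]'

```text
time: 3.48
position: [0.5595, 0.2069, 0.0363]
ee_rot: [-2.062, 2.369, -0.0]
ft_force: [0.3, 1.2, 0.2]
opening: 0.0383
```

Emit:
jog_arm --xyz '[[0,0,0],[0,0,0],[0,0,0],[0,0,0],[0,0,0],[0,0,0],[0,0,0],[0,0,0]]' --twist '[[0,0,0],[0,0,0],[0,0,0],[0,0,0],[0,0,0],[0,0,0],[0,0,0],[0,0,0]]' --fingers '[-1,-1,-1,-1,-1,-1,-1,-1]'

```text
time: 4.15
position: [0.5592, 0.2068, 0.0361]
ee_rot: [-2.063, 2.369, 0.0]
ft_force: [-0.5, -0.1, -0.0]
opening: 0.0002
```

```bash
python3 - <<'E'
from h import *
R=toolR(Rz(-.14))
delta(np.array([.56,.2075,.037]),R)
im=eyes.get_image("scene");cv2.imwrite("pics/p2.png",cv2.resize(im[180:260,370:460],None,fx=7,fy=7,interpolation=cv2.INTER_CUBIC))
E
```

```text
t 4.15 pos [0.5592 0.2068 0.0361] F [-0.5 -0.1 -0. ] open 0.0002 j [-0.41  0.68 -0.03  2.01  0.04  0.45 -2.17]
d [0.0008 0.0007 0.0009] w [-0.     -0.     -0.0019] rows 0.0 0.0
```

View pics/p2.png

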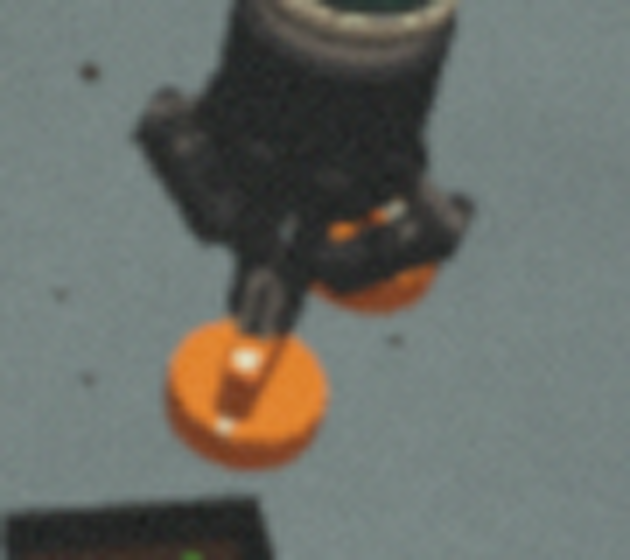

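```bash
python3 - <<'E'
from h import *
C=[.5592,.2068,.0361]
for z in(.022,.036,.1):
  for n in("scene","top"):
    print(z,n,proj(n,np.array([[C[0],C[1],z]])),(proj("scene",np.array([[C[0],C[1],z]]))-[370,180])*7)
im=eyes.get_image("scene");im2=eyes.get_image("top");L=lidsets(np.array([.56,.2075,0]),Rz(-.14))
a=crop(im,"scene",(370,170,440,260),6,L);b=crop(im2,"top",(215,170,275,260),6,[])
cv2.imwrite("pics/p3.png",np.hstack([a,b]))
o=env.observe();print(o["position"],o["ee_rot"])
E
```

```text
0.022 scene [[405.25955376 232.5322701 ]] [[246.81687635 367.72589068]]
0.022 top [[249.69932259 197.75424421]] [[246.81687635 367.72589068]]
0.036 scene [[406.10961196 229.35655893]] [[252.76728375 345.49591254]]
0.036 top [[249.10878926 197.41768805]] [[252.76728375 345.49591254]]
0.1 scene [[410.2162827  214.01488679]] [[281.51397893 238.10420754]]
0.1 top [[246.27614024 195.80310162]] [[281.51397893 238.10420754]]
[0.55916425 0.20674121 0.03610579] [ 2.06278278e+00 -2.36941562e+00 -2.09982787e-05]
```

View pics/p3.png

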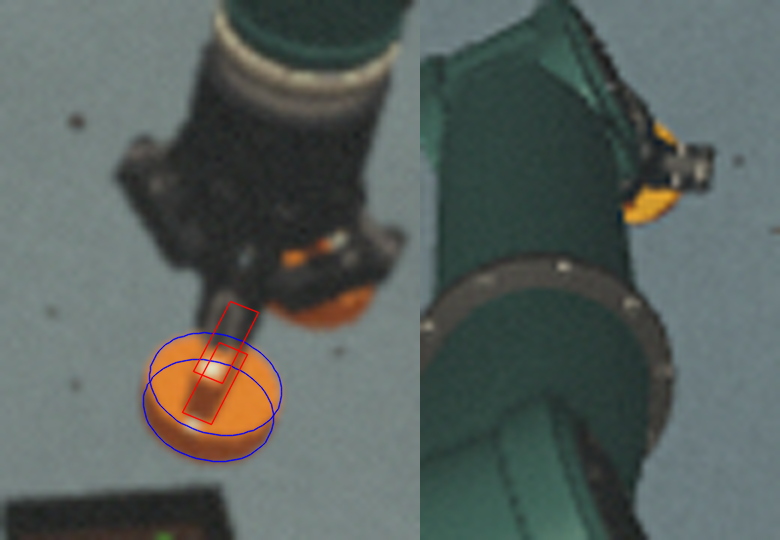

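```bash
python3 - <<'E'
from h import *
im=eyes.get_image("scene")
o=env.observe();R=Ro.from_rotvec(o["ee_rot"]).as_matrix();p=o["position"]
def box(z,t=.01):return (p+np.array([[-t,-.011,z],[t,-.011,z],[t,.011,z],[-t,.011,z]])@R.T,(255,255,0),True)
a=crop(im,"scene",(385,195,430,245),12,[]);b=crop(im,"scene",(385,195,430,245),12,[box(.014),box(-.014)])
cv2.imwrite("pics/p4.png",np.hstack([a,b])[:, :1080])
E
python3 -c "
import cv2;a=cv2.imread('pics/p4.png');cv2.imwrite('pics/p4.png',cv2.resize(a,(800,444)))"
```

```text
(no output)
```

View pics/p4.png

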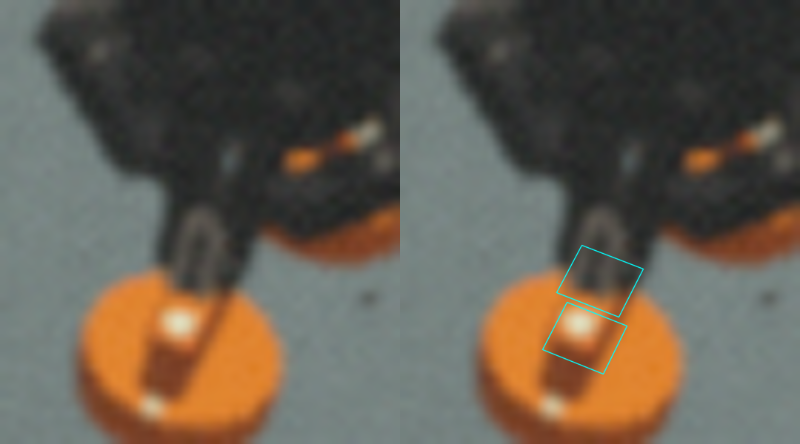

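Emit:
jog_arm --xyz '[[0,0,0],[0,0,0],[0,0,0],[0,0,0],[0,0,0],[0,0,0],[0.001,0.001,-0.006],[0,0,-0.006]]' --twist '[[0,0,0],[0,0,0],[0,0,0],[0,0,0],[0,0,0],[0,0,0],[0,0,0],[0,0,0]]' --fingers '[1,1,1,1,1,1,1,1]'

```text
time: 5.02
position: [0.5608, 0.2082, 0.024]
ee_rot: [-2.062, 2.368, -0.0]
ft_force: [0.4, -0.4, 0.1]
opening: 0.0854
```

```bash
python3 - <<'E'
from h import *
im=eyes.get_image("scene");im2=eyes.get_image("top")
o=env.observe();print(o["position"],o["ft_force"],o["opening"])
a=crop(im,"scene",(370,170,440,260),6,[]);b=crop(im2,"top",(215,170,275,260),6,[])
cv2.imwrite("pics/p5.png",np.hstack([a,b]))
E
```

```text
[0.55932399 0.20749369 0.02284723] [-1.1324522  -0.23610328 -0.1029722 ] 0.08489149971266599
```

View pics/p5.png

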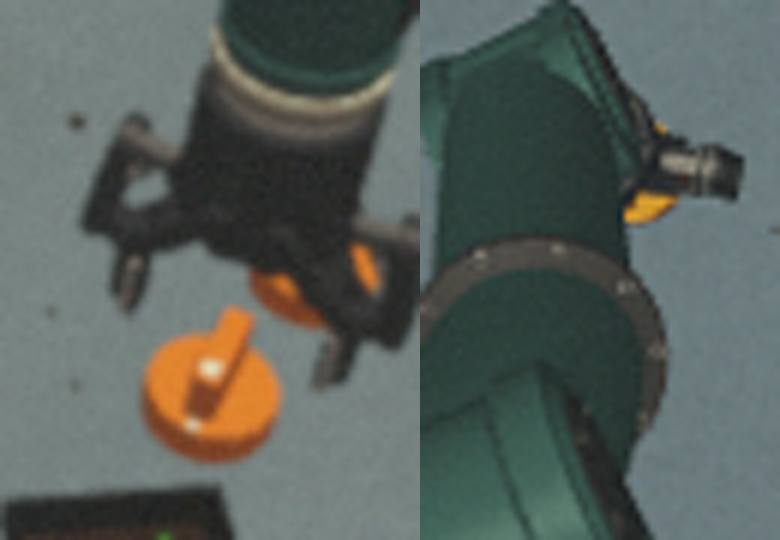

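Emit:
jog_arm --xyz '[[0.001,0,-0.006],[0,0,-0.005],[0,0,0],[0,0,0],[0,0,0],[0,0,0],[0,0,0],[0,0,0]]' --twist '[[0,0,0],[0,0,0],[0,0,0],[0,0,0],[0,0,0],[0,0,0],[0,0,0],[0,0,0]]' --fingers '[1,1,0.3,0,-0.2,-0.3,-0.4,-0.5]'

```text
time: 5.78
position: [0.5613, 0.2078, 0.0134]
ee_rot: [-2.063, 2.369, -0.0]
ft_force: [-0.7, -0.8, 0.1]
opening: 0.0215
```

Emit:
jog_arm --xyz '[[0,0,0],[0,0,0],[0,0,0],[0,0,0],[0,0,0],[0,0,0],[0,0,0],[0,0,0]]' --twist '[[0,0,0],[0,0,0],[0,0,0],[0,0,0],[0,0,0],[0,0,0],[0,0,0],[0,0,0]]' --fingers '[-0.6,-0.7,-0.8,-1,-1,-1,-1,-1]'

```text
time: 6.45
position: [0.5614, 0.2079, 0.0135]
ee_rot: [-2.062, 2.369, -0.0]
ft_force: [-0.9, 0.3, 5.7]
opening: 0.0124
```

```bash
python3 - <<'E'
from h import *
im=eyes.get_image("scene")
o=env.observe();print(o["position"],o["ft_force"],o["opening"])
cv2.imwrite("pics/p6.png",crop(im,"scene",(375,180,440,250),8,[]))
E
```

```text
[0.56139277 0.20786822 0.01345504] [-1.26457907  0.07642239  5.82727696] 0.012612502346460325
```

View pics/p6.png

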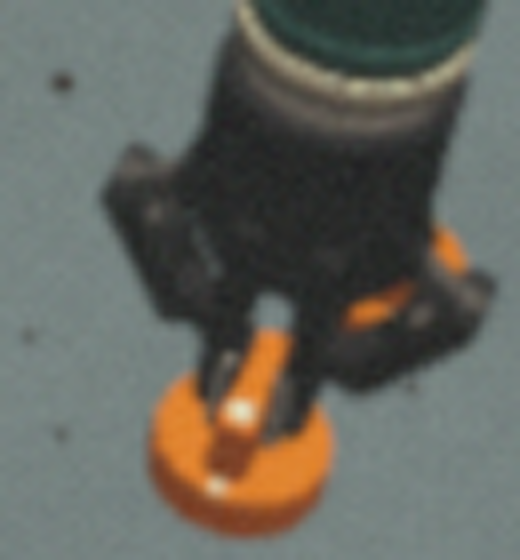

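Emit:
jog_arm --xyz '[[0,0,0.01],[0,-0.01,0.03],[0,-0.03,0.03],[0,-0.038,0.015],[0,-0.038,0.015],[0,-0.038,0.015],[0,0,0],[0,0,0]]' --twist '[[0,0,0],[0,0,0],[0,0,0.05],[0,0,0.05],[0,0,0.05],[0,0,0],[0,0,0],[0,0,0]]' --fingers '[-1,-1,-1,-1,-1,-1,-1,-1]'

```text
time: 7.17
position: [0.5616, 0.0502, 0.1287]
ee_rot: [-2.227, 2.216, -0.003]
ft_force: [-0.3, 0.9, -0.3]
opening: 0.0129
```

```bash
python3 - <<'E'
from h import *
ims={n:eyes.get_image(n) for n in("scene","top")}
for n in ims:cv2.imwrite(f"pics/q1_{n}.png",ims[n])
o=env.observe();print(o["position"].round(4),o["ee_rot"].round(4),o["ft_force"].round(2),o["opening"],o["joint_pos"].round(2))
R=Ro.from_rotvec(o["ee_rot"]).as_matrix();p=o["position"]
Rl=np.c_[-R[:,1],-R[:,0],-R[:,2]]
L=[]
for d,c in((.0135,0),):
    L+=lidsets(p-Rl[:,2]*d,Rl)
c=proj("scene",p)[0].astype(int);e=proj("top",p)[0].astype(int)
a=crop(ims["scene"],"scene",(c[0]-40,c[1]-30,c[0]+30,c[1]+40),6,L);b=crop(ims["top"],"top",(e[0]-25,e[1]-35,e[0]+35,e[1]+35),6,L)
cv2.imwrite("pics/p7.png",np.hstack([a,b]))
E
```

```text
[0.5609 0.055  0.1276] [-2.2343e+00  2.2078e+00  1.0000e-03] [ 0.13  0.29 -0.56] 0.012563792677733802 [-0.1   0.51 -0.11  2.04  0.09  0.59 -1.83]
```

View pics/p7.png

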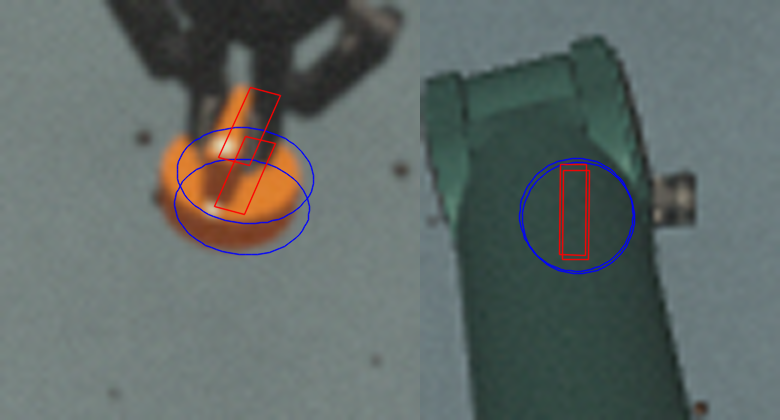

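```bash
cat > look.py <<'E'
from h import *
import sys
def shot(tag,d,extra=[],box=(40,40,40,40),k=6,off=(0,0,0),cam="scene"):
    o0=env.observe();im=eyes.get_image(cam);o=env.observe()
    print("t",round(o["time"],2),o["position"].round(4),o["ee_rot"].round(4),"F",o["ft_force"].round(1),"M",o["moment"].round(2),"op",round(o["opening"],4),"mv",np.abs(o["position"]-o0["position"]).max().round(4))
    R=Ro.from_rotvec(o["ee_rot"]).as_matrix();p=o["position"]
    Rl=np.c_[-R[:,1],-R[:,0],-R[:,2]]
    c=p-Rl[:,2]*d+Rl@np.array(off);L=lidsets(c,Rl)+extra
    e=proj(cam,c)[0].astype(int)
    cv2.imwrite(f"pics/{tag}_raw.png",im)
    b=(e[0]-box[0],e[1]-box[1],e[0]+box[2],e[1]+box[3])
    cv2.imwrite(f"pics/{tag}.png",np.hstack([crop(im,cam,b,k,[]),crop(im,cam,b,k,L)]))
    return c,Rl
E
python3 -c "
from look import *
shot('p8',.0135,box=(30,30,30,30))"
```

```text
t 7.32 [0.5607 0.056  0.1273] [-2.2367e+00  2.2059e+00  1.9000e-03] F [-0.2  0.4 -0.3] M [ 0.07 -0.03 -0.02] op 0.0124 mv 0.001
```

View pics/p8.png

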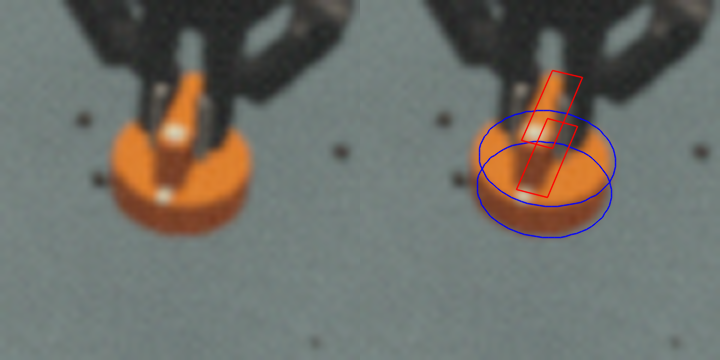

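```bash
cat >> h.py <<'E'
YAW=-1.402;RT=tubR(YAW);MID=np.array([.5655,-.1053,.1329])
RIM={"far":MID+.065*RT[:,1],"near":MID-.065*RT[:,1]}
def lidR(th):
    a=np.radians(th);x=np.cos(a)*RT[:,1]-np.sin(a)*RT[:,0];z=RT[:,2];return np.c_[x,np.cross(z,x),z]
D=.0135
def goal(tub,h,th,off=(0,0,0)): # lid origin h above rim along axis; off=lid pos in rack axes
    Rl=lidR(th);return RIM[tub]+RT@np.array([off[0],off[1],h])+D*Rl[:,2],toolR(Rl)
E
python3 - <<'E'
from h import *
print(RIM,RT.round(3))
delta(*goal("far",.06,35))
E
```

```text
{'far': array([ 0.6295762 , -0.09438027,  0.1329    ]), 'near': array([ 0.5014238 , -0.11621973,  0.1329    ])} [[ 0.145  0.986 -0.084]
 [-0.854  0.168  0.493]
 [ 0.5    0.     0.866]]
t 7.32 pos [0.5607 0.056  0.1273] F [-0.2  0.4 -0.3] open 0.0124 j [-0.1   0.51 -0.11  2.04  0.09  0.59 -1.83]
d [ 0.0627 -0.1142  0.0693] w [-0.5248  0.1129  0.7482] rows 3.5 7.4
```

Emit:
jog_arm --xyz '[[0.005,0,0.02],[0.005,-0.005,0.02],[0.006,-0.01,0.02],[0.007,-0.013,0.015],[0.007,-0.014,0.01],[0.007,-0.014,0],[0.007,-0.014,0],[0.006,-0.014,0]]' --twist '[[-0.0525,0.0113,0.0748],[-0.0525,0.0113,0.0748],[-0.0525,0.0113,0.0748],[-0.0525,0.0113,0.0748],[-0.0525,0.0113,0.0748],[-0.0525,0.0113,0.0748],[-0.0525,0.0113,0.0748],[-0.0525,0.0113,0.0748]]' --fingers '[-1,-1,-1,-1,-1,-1,-1,-1]'

```text
time: 7.98
position: [0.6121, -0.0269, 0.2121]
ee_rot: [2.465, -1.257, 0.321]
ft_force: [-0.3, -0.3, -2.2]
opening: 0.0127
```

Emit:
jog_arm --xyz '[[0.005,-0.012,0],[0.005,-0.012,-0.005],[0.003,-0.006,-0.01],[0,0,0],[0,0,0],[0,0,0],[0,0,0],[0,0,0]]' --twist '[[-0.0525,0.0113,0.0748],[-0.0525,0.0113,0.0748],[0,0,0],[0,0,0],[0,0,0],[0,0,0],[0,0,0],[0,0,0]]' --fingers '[-1,-1,-1,-1,-1,-1,-1,-1]'

```text
time: 8.65
position: [0.6246, -0.0593, 0.1981]
ee_rot: [2.467, -1.034, 0.387]
ft_force: [0.1, -0.1, -0.6]
opening: 0.0128
```

```bash
python3 - <<'E'
from look import *
delta(*goal("far",.06,35))
shot("r1",D,[(circ(RIM["far"],RT,.0205,0),(0,255,0),True)],box=(35,30,30,45),k=6)
a=cv2.imread("pics/r1.png");shot("r2",D,[(circ(RIM["far"],RT,.0205,0),(0,255,0),True)],box=(33,30,30,45),k=6,cam="top")
E
```

```text
t 8.65 pos [ 0.6246 -0.0593  0.1981] F [ 0.1 -0.1 -0.6] open 0.0128 j [-0.25  0.52  0.01  1.94  0.71  0.86 -1.55]
d [-0.0012  0.0012 -0.0015] w [-0.0006  0.0033  0.0016] rows 0.1 0.0
t 8.7 [ 0.6245 -0.0595  0.1981] [ 2.4664 -1.0336  0.3865] F [-0.4  1.1 -0.9] M [0.55 0.08 0.06] op 0.0128 mv 0.0002
t 8.75 [ 0.6244 -0.0596  0.198 ] [ 2.4663 -1.0335  0.3864] F [ 0.5 -0.7 -1.1] M [0.59 0.08 0.04] op 0.0128 mv 0.0001
```

View pics/r1.png

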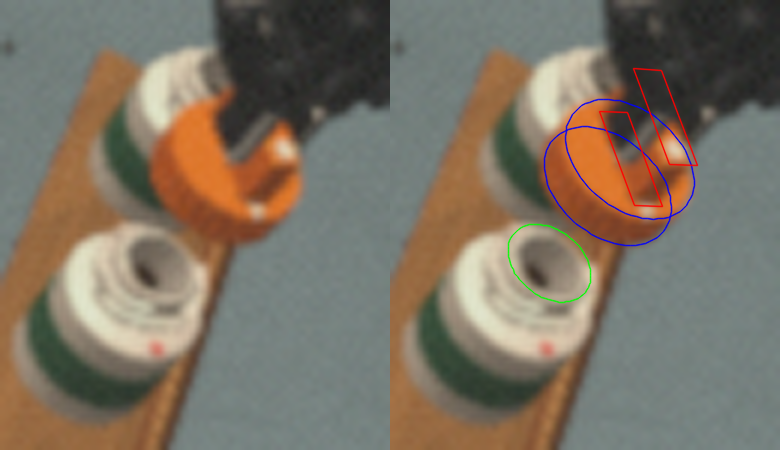

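View pics/r2.png

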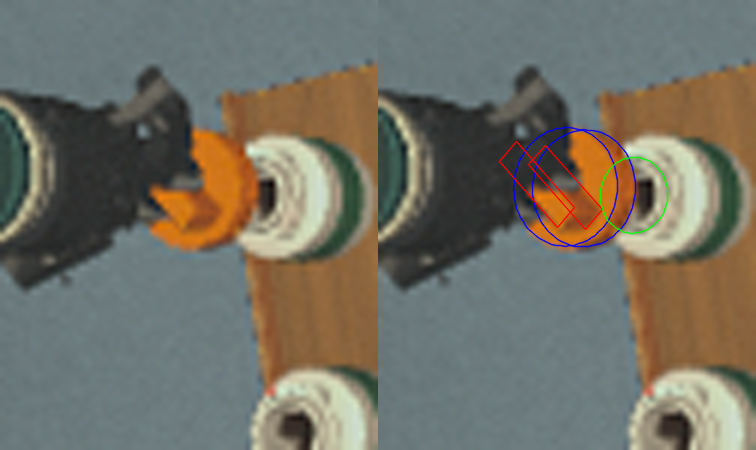

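Emit:
jog_arm --xyz '[[0,-0.004,-0.008],[0.001,-0.005,-0.01],[0.001,-0.005,-0.01],[0.001,-0.006,-0.011],[0.001,-0.005,-0.009],[0,-0.003,-0.0055],[0,0,0],[0,0,0]]' --twist '[[0,0.003,0.0016],[0,0,0],[0,0,0],[0,0,0],[0,0,0],[0,0,0],[0,0,0],[0,0,0]]' --fingers '[-1,-1,-1,-1,-1,-1,-1,-1]'

```text
time: 9.42
position: [0.6282, -0.0878, 0.1435]
ee_rot: [2.467, -1.029, 0.381]
ft_force: [-0.0, -0.1, -0.2]
opening: 0.0127
```

```bash
python3 - <<'E'
from look import *
delta(*goal("far",-.005,35))
shot("r3",D,[(circ(RIM["far"],RT,.0205,0),(0,255,0),True)],box=(35,30,30,45),k=6)
shot("r4",D,[(circ(RIM["far"],RT,.0205,0),(0,255,0),True)],box=(33,30,30,45),k=6,cam="top")
E
```

```text
t 9.42 pos [ 0.6282 -0.0878  0.1435] F [-0.  -0.1 -0.2] open 0.0127 j [-0.23  0.59  0.04  1.97  0.77  0.76 -1.6 ]
d [ 0.0007 -0.0023 -0.0033] w [ 0.0004 -0.0016 -0.0001] rows 0.1 0.0
t 9.47 [ 0.6281 -0.0877  0.1439] [ 2.4665 -1.0292  0.3817] F [-0.5 -0.6 -0. ] M [ 0.66  0.1  -0.02] op 0.013 mv 0.0004
t 9.52 [ 0.6281 -0.0877  0.1441] [ 2.4666 -1.0294  0.3821] F [ 0.5 -0.3 -0.1] M [ 0.58  0.11 -0.01] op 0.0126 mv 0.0002
```

View pics/r3.png

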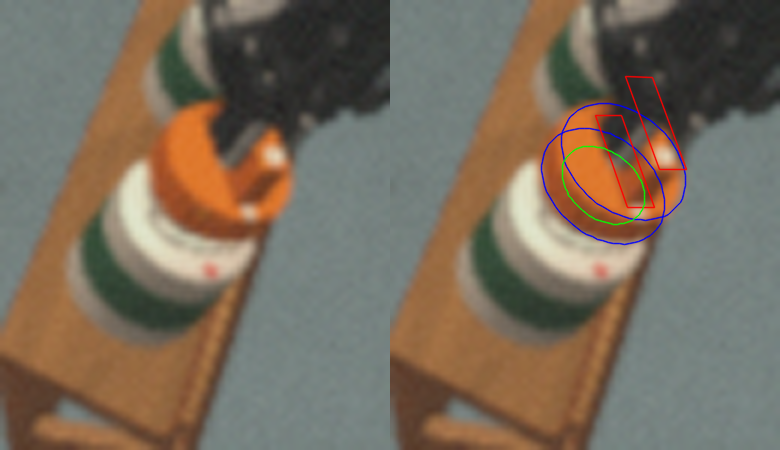

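View pics/r4.png

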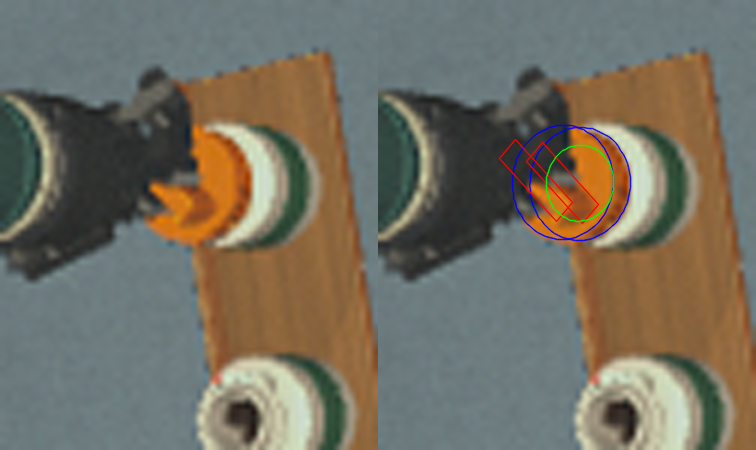

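Emit:
jog_arm --xyz '[[0.0004,-0.001,-0.0015],[0.0002,-0.0008,-0.0012],[0.0001,-0.0005,-0.0009],[0.0001,-0.0005,-0.0009],[0.0001,-0.0005,-0.0009],[0.0001,-0.0005,-0.0009],[0,0,0],[0,0,0]]' --twist '[[0,0,0],[0,0,0],[0,0,0],[0,0,0],[0,0,0],[0,0,0],[0,0,0],[0,0,0]]' --fingers '[-1,-1,-1,-1,-1,-1,-1,-1]'

```text
time: 10.18
position: [0.6291, -0.0914, 0.1377]
ee_rot: [2.467, -1.03, 0.382]
ft_force: [-0.5, 1.2, 0.5]
opening: 0.013
```

```bash
cat > st.py <<'E'
from h import *
import sys
def st(tub,goalh,th,off=(0,0,0)):
    o=env.observe();R=Ro.from_rotvec(o["ee_rot"]).as_matrix();Rl=np.c_[-R[:,1],-R[:,0],-R[:,2]]
    c=o["position"]-D*Rl[:,2];q=RT.T@(c-RIM[tub])*1000
    x=RT.T@Rl[:,0];ang=np.degrees(np.arctan2(-x[0],x[1]))
    print("lid in rim axes mm",q.round(1),"ang",ang.round(1),"F rack",(RT.T@o["ft_force"]).round(1),"M",(RT.T@o["moment"]).round(2))
    delta(*goal(tub,goalh,th,off))
st(sys.argv[1],float(sys.argv[2]),float(sys.argv[3]),*([eval(sys.argv[4])] if len(sys.argv)>4 else []))
E
python3 st.py far -.012 35
```

```text
lid in rim axes mm [-0.2 -0.  -7.8] ang 35.0 F rack [-0.8 -0.3  1.1] M [-0.05  0.74 -0.05]
t 10.18 pos [ 0.6291 -0.0914  0.1377] F [-0.5  1.2  0.5] open 0.013 j [-0.22  0.6   0.05  1.97  0.78  0.74 -1.6 ]
d [ 0.0004 -0.0023 -0.0035] w [ 0.0001 -0.001  -0.0001] rows 0.1 0.0
```

Nothing touched yet at h = −7.8 mm. Continue.

Emit:
jog_arm --xyz '[[0.0001,-0.0005,-0.0009],[0.0001,-0.0005,-0.0009],[0.0001,-0.0005,-0.0009],[0.0001,-0.0005,-0.0009],[0.0001,-0.0005,-0.0009],[0,0,0],[0,0,0],[0,0,0]]' --twist '[[0,0,0],[0,0,0],[0,0,0],[0,0,0],[0,0,0],[0,0,0],[0,0,0],[0,0,0]]' --fingers '[-1,-1,-1,-1,-1,-1,-1,-1]'

```text
time: 10.85
position: [0.6296, -0.0931, 0.1347]
ee_rot: [2.467, -1.029, 0.383]
ft_force: [-6.0, 5.3, 11.7]
opening: 0.0129
```

```bash
python3 st.py far -.014 35
```

```text
lid in rim axes mm [ -0.2   0.2 -11.3] ang 35.0 F rack [ 0.5 -5.1 13.2] M [-0.89  0.53  0.06]
t 10.85 pos [ 0.6296 -0.0931  0.1347] F [-6.   5.3 11.7] open 0.0129 j [-0.22  0.61  0.05  1.97  0.79  0.74 -1.61]
d [ 0.     -0.0016 -0.0022] w [ 0.0007 -0.0004 -0.0007] rows 0.1 0.0
```

Emit:
jog_arm --xyz '[[-0.0005,-0.0001,0],[0,0,0],[0,0,0],[0,-0.0003,-0.0005],[0,-0.0003,-0.0005],[0,0,0],[0,0,0],[0,0,0]]' --twist '[[0,0,0],[0.0084,-0.0493,-0.0866],[0.0084,-0.0493,-0.0866],[0.0084,-0.0493,-0.0866],[0.0084,-0.0493,-0.0866],[0.0084,-0.0493,-0.0866],[0,0,0],[0,0,0]]' --fingers '[-1,-1,-1,-1,-1,-1,-1,-1]' --grip_force 90

```text
time: 11.52
position: [0.6301, -0.0925, 0.1327]
ee_rot: [2.187, -1.644, 0.533]
ft_force: [-4.0, 4.9, 6.9]
opening: 0.0121
```

```bash
python3 st.py far -.014 0
```

```text
lid in rim axes mm [ -1.6   0.8 -12.8] ang 6.4 F rack [-1.3 -3.1  8.8] M [-0.16  0.83 -0.1 ]
t 11.52 pos [ 0.6301 -0.0925  0.1327] F [-4.   4.9  6.9] open 0.0121 j [-0.3   0.62  0.17  1.98  0.71  0.68 -2.04]
d [-0.0005 -0.0021 -0.0003] w [ 0.0075 -0.0534 -0.0983] rows 0.1 0.9
```

Emit:
jog_arm --xyz '[[-0.0003,-0.0009,0.0005],[0,-0.0003,-0.0005],[0,-0.0003,-0.0005],[0.0001,-0.0004,-0.0006],[0.0001,-0.0004,-0.0006],[0,0,0],[0,0,0],[0,0,0]]' --twist '[[0,0,0],[0.0084,-0.0493,-0.0866],[0.0084,-0.0493,-0.0866],[0.0084,-0.0493,-0.0866],[0.0084,-0.0493,-0.0866],[0,0,0],[0,0,0],[0,0,0]]' --fingers '[-1,-1,-1,-1,-1,-1,-1,-1]' --grip_force 90

```text
time: 12.18
position: [0.6296, -0.0948, 0.1312]
ee_rot: [1.856, -2.094, 0.635]
ft_force: [-4.3, 7.4, 9.2]
opening: 0.0119
```

```bash
python3 st.py far -.016 -35
```

```text
lid in rim axes mm [ -0.5  -0.1 -15.2] ang -16.6 F rack [-2.4 -3.  12. ] M [-0.56  0.85 -0.31]
t 12.18 pos [ 0.6296 -0.0948  0.1312] F [-4.3  7.4  9.2] open 0.0119 j [-0.37  0.63  0.27  1.98  0.64  0.64 -2.38]
d [ 0.0002 -0.0008 -0.0005] w [ 0.0251 -0.1575 -0.2795] rows 0.0 2.6
```

Emit:
jog_arm --xyz '[[0.0001,-0.0004,-0.0005],[0,-0.0003,-0.0004],[0,-0.0002,-0.0003],[0,0,0],[0,0,0],[0,0,0],[0,0,0],[0,0,0]]' --twist '[[0.0073,-0.0431,-0.0758],[0.0073,-0.0431,-0.0758],[0.0073,-0.0431,-0.0758],[0.0073,-0.0431,-0.0758],[0,0,0],[0,0,0],[0,0,0],[0,0,0]]' --fingers '[-1,-1,-1,-1,-1,-1,-1,-1]' --grip_force 90

```text
time: 12.85
position: [0.6296, -0.0947, 0.131]
ee_rot: [1.499, -2.44, 0.71]
ft_force: [-8.5, 12.0, 19.3]
opening: 0.0118
```

```bash
python3 st.py far -.017 -37; python3 -c "
from look import *
shot('s1',D,[(circ(RIM['far'],RT,.0205,0),(0,255,0),True)],box=(35,30,30,45),k=6)"
```

```text
lid in rim axes mm [ -0.7  -0.  -15.3] ang -36.6 F rack [-1.8 -6.4 23.3] M [-1.43  0.8  -0.12]
t 12.85 pos [ 0.6296 -0.0947  0.131 ] F [-8.5 12.  19.3] open 0.0118 j [-0.43  0.64  0.36  1.98  0.56  0.61 -2.65]
d [ 0.0003 -0.0014 -0.0012] w [-0.0015 -0.0031 -0.0074] rows 0.0 0.1
t 12.9 [ 0.6296 -0.0947  0.1311] [ 1.499  -2.4399  0.7098] F [-8.  12.9 19. ] M [ 0.64  1.31 -0.79] op 0.012 mv 0.0
```

View pics/s1.png

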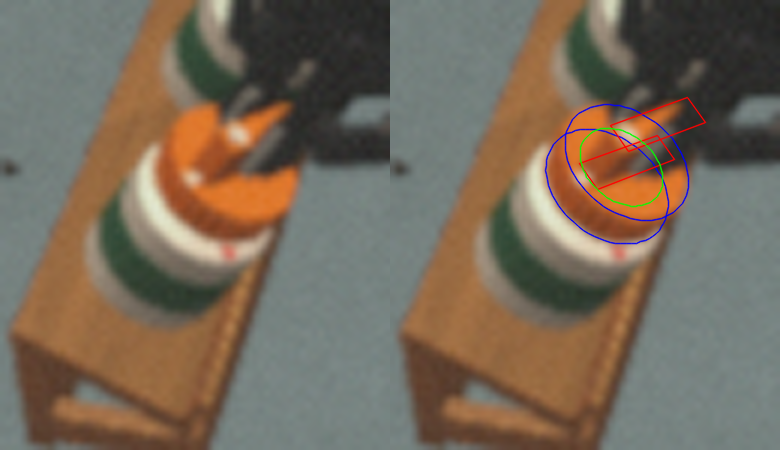

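Emit:
jog_arm --xyz '[[-0.0001,0.0006,0.0011],[0,0,0],[0,0,0],[0,0,0],[0,0,0],[0,0,0],[0,0,0],[0,0,0]]' --twist '[[0,0,0],[0,0,0],[0,0,0],[0,0,0],[0,0,0],[0,0,0],[0,0,0],[0,0,0]]' --fingers '[-1,-1,0,0.5,1,1,1,1]'

```text
time: 13.57
position: [0.629, -0.0978, 0.1304]
ee_rot: [1.496, -2.438, 0.711]
ft_force: [-0.9, -0.3, -0.1]
opening: 0.083
```

Emit:
jog_arm --xyz '[[-0.0008,0.005,0.0087],[-0.0017,0.01,0.0173],[-0.002,0.0123,0.0217],[-0.002,0.0123,0.0217],[-0.002,0.0123,0.0217],[0,0.015,0.015],[0,0.015,0.01],[0,0.01,0]]' --twist '[[0,0,0],[0,0,0],[0,0,0],[0,0,0],[0,0,0],[0,0,0],[0,0,0],[0,0,0]]' --fingers '[1,1,1,1,1,1,1,1]'

```text
time: 14.23
position: [0.6223, -0.0031, 0.2496]
ee_rot: [1.5, -2.443, 0.713]
ft_force: [-0.3, 0.6, -0.2]
opening: 0.0852
```

```bash
python3 - <<'E'
from h import *
L=lidsets(RIM["far"]-.017*RT[:,2],lidR(-36))
ims={n:eyes.get_image(n) for n in("scene","top")}
for n in ims:cv2.imwrite(f"pics/u_{n}.png",ims[n])
a=crop(ims["scene"],"scene",(265,165,325,235),6,[]);b=crop(ims["scene"],"scene",(265,165,325,235),6,L)
cv2.imwrite("pics/u.png",np.hstack([a,b]))
delta(np.array([.4606,.2374,.013+.06]),toolR(Rz(.29)))
E
```

```text
t 14.33 pos [ 0.6211 -0.0023  0.2466] F [-0.6  1.2 -0.4] open 0.0856 j [-0.56  0.48  0.32  1.89  0.48  0.9  -2.63]
d [-0.1605  0.2397 -0.1736] w [0.4543 0.2799 0.7385] rows 8.1 7.3
```

View pics/u.png

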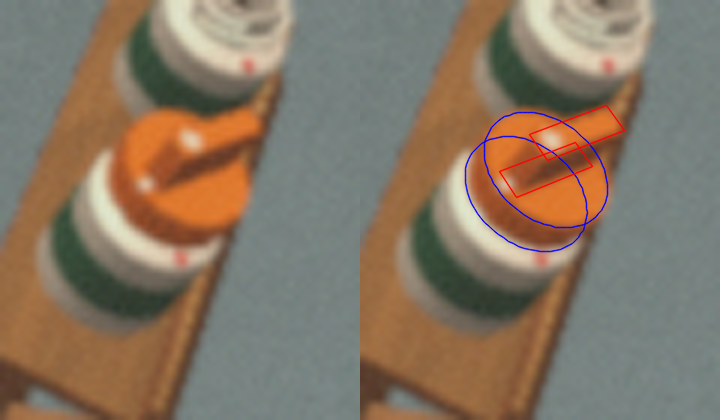

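Emit:
jog_arm --xyz '[[-0.018,0.03,0],[-0.018,0.03,0],[-0.018,0.03,-0.01],[-0.018,0.03,-0.02],[-0.018,0.03,-0.02],[-0.018,0.03,-0.02],[-0.018,0.025,-0.02],[-0.018,0.02,-0.02]]' --twist '[[0.0505,0.0311,0.082],[0.0505,0.0311,0.082],[0.0505,0.0311,0.082],[0.0505,0.0311,0.082],[0.0505,0.0311,0.082],[0.0505,0.0311,0.082],[0.0505,0.0311,0.082],[0.0505,0.0311,0.082]]' --fingers '[1,1,1,1,1,1,1,1]' --grip_force 60

```text
time: 15.0
position: [0.4749, 0.2207, 0.1353]
ee_rot: [2.421, -1.961, 0.084]
ft_force: [-0.1, 0.3, -1.4]
opening: 0.0853
```

Emit:
jog_arm --xyz '[[-0.012,0.012,-0.02],[-0.005,0.003,-0.02],[0,0,0],[0,0,0],[0,0,0],[0,0,0],[0,0,0],[0,0,0]]' --twist '[[0.0505,0.0311,0.082],[0,0,0],[0,0,0],[0,0,0],[0,0,0],[0,0,0],[0,0,0],[0,0,0]]' --fingers '[1,1,1,1,1,1,1,1]'

```text
time: 15.67
position: [0.4604, 0.2349, 0.0975]
ee_rot: [2.514, -1.881, 0.005]
ft_force: [0.4, -0.1, 0.6]
opening: 0.0854
```

```bash
python3 - <<'E'
from h import *
delta(np.array([.4606,.2374,.016]),toolR(Rz(.29)))
im=eyes.get_image("scene")
L=lidsets(np.array([.4606,.2374,0]),Rz(.29))
cv2.imwrite("pics/v.png",np.hstack([crop(im,"scene",(390,160,450,230),6,[]),crop(im,"scene",(390,160,450,230),6,L)]))
E
```

```text
t 15.67 pos [0.4604 0.2349 0.0975] F [ 0.4 -0.1  0.6] open 0.0854 j [-0.44  0.52 -0.16  2.16  0.18  0.48 -2.03]
d [ 0.0002  0.0025 -0.0815] w [0.003  0.0015 0.0036] rows 2.0 0.0
```

View pics/v.png

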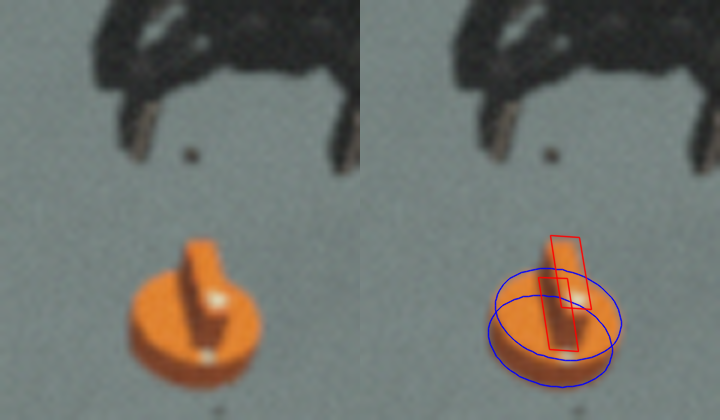

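Emit:
jog_arm --xyz '[[0,0.0015,-0.02],[0,0.001,-0.02],[0,0,-0.02],[0,0,-0.015],[0,0,-0.0075],[0,0,0],[0,0,0],[0,0,0]]' --twist '[[0.003,0.0015,0.0036],[0,0,0],[0,0,0],[0,0,0],[0,0,0],[0,0,0],[0,0,0],[0,0,0]]' --fingers '[1,1,1,1,1,1,0.3,0]'

```text
time: 16.38
position: [0.4602, 0.2375, 0.0149]
ee_rot: [2.519, -1.877, -0.001]
ft_force: [0.4, -0.2, 0.0]
opening: 0.0642
```

Emit:
jog_arm --xyz '[[0,0,0],[0,0,0],[0,0,0],[0,0,0],[0,0,0],[0,0,0],[0,0,0],[0,0,0]]' --twist '[[0,0,0],[0,0,0],[0,0,0],[0,0,0],[0,0,0],[0,0,0],[0,0,0],[0,0,0]]' --fingers '[-0.2,-0.4,-0.6,-0.8,-1,-1,-1,-1]'

```text
time: 17.05
position: [0.4599, 0.2373, 0.0147]
ee_rot: [2.518, -1.877, -0.001]
ft_force: [-1.3, -0.4, 5.8]
opening: 0.0127
```

```bash
python3 - <<'E'
from h import *
delta(np.array([.4606,.2374,.0135]),toolR(Rz(.29)))
E
```

```text
t 17.05 pos [0.4599 0.2373 0.0147] F [-1.3 -0.4  5.8] open 0.0127 j [-0.48  0.67 -0.11  2.19  0.23  0.3  -2.07]
d [ 0.0007  0.0001 -0.0012] w [ 0.0002 -0.0011  0.0001] rows 0.0 0.0
```

Emit:
jog_arm --xyz '[[0,0,0.01],[0,-0.01,0.035],[0,-0.025,0.035],[0.003,-0.035,0.025],[0.004,-0.038,0.02],[0.004,-0.038,0.02],[0.004,-0.038,0.02],[0.004,-0.038,0.01]]' --twist '[[0,0,0],[0,0,0],[0,0,0],[0,0,0],[0,0,0],[0,0,0],[0,0,0],[0,0,0]]' --fingers '[-1,-1,-1,-1,-1,-1,-1,-1]'

```text
time: 17.72
position: [0.4786, 0.0195, 0.1878]
ee_rot: [-2.519, 1.876, -0.002]
ft_force: [0.4, 0.3, 0.7]
opening: 0.0125
```

```bash
sed -i 's/^D=.*/D=.0147/' h.py; python3 - <<'E'
from h import *
delta(*goal("near",.06,35))
E
```

```text
t 17.72 pos [0.4786 0.0195 0.1878] F [0.4 0.3 0.7] open 0.0125 j [ 0.06  0.33 -0.24  2.17  0.13  0.65 -1.55]
d [ 0.0165 -0.0989  0.0098] w [-0.5272  0.0415  0.4771] rows 2.4 5.7
```

Emit:
jog_arm --xyz '[[0.002,0,0.01],[0.002,-0.005,0.01],[0.002,-0.015,0],[0.002,-0.02,0],[0.002,-0.02,0],[0.002,-0.02,0],[0.002,-0.01,-0.005],[0.001,-0.005,-0.006]]' --twist '[[-0.066,0.0052,0.0596],[-0.066,0.0052,0.0596],[-0.066,0.0052,0.0596],[-0.066,0.0052,0.0596],[-0.066,0.0052,0.0596],[-0.066,0.0052,0.0596],[-0.066,0.0052,0.0596],[-0.066,0.0052,0.0596]]' --fingers '[-1,-1,-1,-1,-1,-1,-1,-1]'

```text
time: 18.38
position: [0.4934, -0.0761, 0.1953]
ee_rot: [2.46, -1.031, 0.385]
ft_force: [0.3, 0.0, -0.6]
opening: 0.0127
```

Emit:
jog_arm --xyz '[[0,0,0],[0,0,0],[0,0,0],[0,0,0],[0,0,0],[0,0,0],[0,0,0],[0,0,0]]' --twist '[[0,0,0],[0,0,0],[0,0,0],[0,0,0],[0,0,0],[0,0,0],[0,0,0],[0,0,0]]' --fingers '[-1,-1,-1,-1,-1,-1,-1,-1]'

```text
time: 19.05
position: [0.4932, -0.0743, 0.1943]
ee_rot: [2.463, -1.032, 0.381]
ft_force: [-0.0, -0.3, -0.8]
opening: 0.0125
```

```bash
python3 st.py near .01 35; python3 - <<'E'
from look import *
E=[(circ(RIM["near"],RT,.0205,0),(0,255,0),True)]
shot("w1",D,E,box=(35,30,30,40),k=6)
E
```

```text
lid in rim axes mm [-6.3 -1.2 59.9] ang 34.9 F rack [-0.1 -0.1 -0.8] M [-0.01  0.6  -0.03]
t 19.05 pos [ 0.4932 -0.0743  0.1943] F [-0.  -0.3 -0.8] open 0.0125 j [-0.22  0.38 -0.08  2.21  0.81  0.8  -1.74]
d [ 0.0062 -0.0298 -0.04  ] w [ 0.0023 -0.0016  0.0031] rows 1.2 0.0
t 19.1 [ 0.4931 -0.0742  0.1942] [ 2.463  -1.032   0.3809] F [-0.2  0.2 -0.5] M [ 0.55  0.06 -0.05] op 0.0124 mv 0.0001
```

View pics/w1.png

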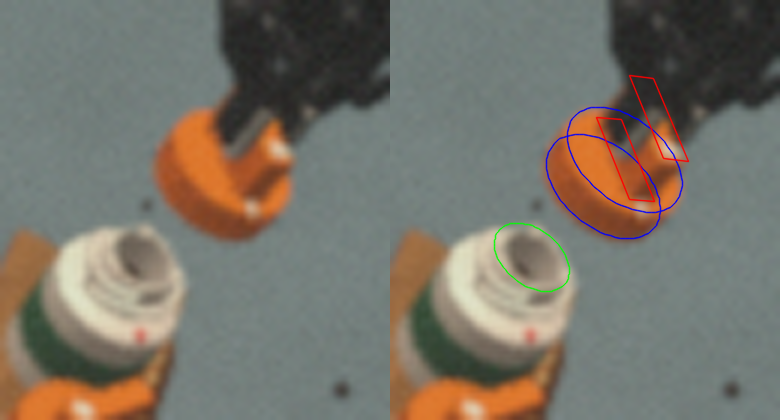

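Emit:
jog_arm --xyz '[[0.002,-0.005,-0.002],[0.001,-0.005,-0.007],[0.001,-0.005,-0.008],[0.001,-0.005,-0.008],[0.001,-0.005,-0.008],[0.0003,-0.005,-0.007],[0,0,0],[0,0,0]]' --twist '[[0.002,-0.0015,0.003],[0,0,0],[0,0,0],[0,0,0],[0,0,0],[0,0,0],[0,0,0],[0,0,0]]' --fingers '[-1,-1,-1,-1,-1,-1,-1,-1]'

```text
time: 19.77
position: [0.4988, -0.1046, 0.1534]
ee_rot: [2.466, -1.029, 0.381]
ft_force: [0.7, -0.2, -0.8]
opening: 0.0126
```

```bash
python3 st.py near -.007 35 "(0,-.0004,0)"
```

```text
lid in rim axes mm [-0.  -0.7  9. ] ang 35.1 F rack [-0.1  0.6 -0.9] M [0.   0.52 0.03]
t 19.77 pos [ 0.4988 -0.1046  0.1534] F [ 0.7 -0.2 -0.8] open 0.0126 j [-0.19  0.46 -0.03  2.24  0.92  0.7  -1.8 ]
d [ 0.0016 -0.0079 -0.0138] w [ 0.0011 -0.0023  0.0001] rows 0.4 0.0
```

Emit:
jog_arm --xyz '[[0.0004,-0.0015,-0.0028],[0.0004,-0.0015,-0.0028],[0.0003,-0.0015,-0.0028],[0.0003,-0.0015,-0.0027],[0.0002,-0.0015,-0.0023],[0,0,0],[0,0,0],[0,0,0]]' --twist '[[0.001,-0.002,0],[0,0,0],[0,0,0],[0,0,0],[0,0,0],[0,0,0],[0,0,0],[0,0,0]]' --fingers '[-1,-1,-1,-1,-1,-1,-1,-1]'

```text
time: 20.43
position: [0.5011, -0.1114, 0.1408]
ee_rot: [2.468, -1.03, 0.385]
ft_force: [-0.2, 1.0, -0.2]
opening: 0.0124
```

```bash
python3 st.py near -.012 35 "(0,-.0004,0)"
```

```text
lid in rim axes mm [-0.2  0.5 -5.5] ang 35.0 F rack [-1.  -0.1  0.3] M [-0.03  0.6  -0.04]
t 20.43 pos [ 0.5011 -0.1114  0.1408] F [-0.2  1.  -0.2] open 0.0124 j [-0.19  0.48 -0.01  2.25  0.96  0.67 -1.83]
d [-0.0003 -0.0035 -0.0056] w [-0.0006  0.0017 -0.0008] rows 0.2 0.0
```

Emit:
jog_arm --xyz '[[-0.0005,-0.0006,-0.001],[-0.0001,-0.0006,-0.001],[0.0001,-0.0006,-0.001],[0.0001,-0.0006,-0.001],[0.0001,-0.0005,-0.0009],[0.0001,-0.0005,-0.0009],[0,0,0],[0,0,0]]' --twist '[[0,0,0],[0,0,0],[0,0,0],[0,0,0],[0,0,0],[0,0,0],[0,0,0],[0,0,0]]' --fingers '[-1,-1,-1,-1,-1,-1,-1,-1]'

```text
time: 21.1
position: [0.5037, -0.1115, 0.1379]
ee_rot: [2.471, -1.028, 0.394]
ft_force: [-5.8, 13.1, 28.7]
opening: 0.0126
```

```bash
python3 st.py near -.012 35 "(0,-.0004,0)"
```

```text
lid in rim axes mm [-1.2  3.2 -8.2] ang 35.0 F rack [ 2.4 -3.5 31.8] M [-1.31  0.18  0.03]
t 21.1 pos [ 0.5037 -0.1115  0.1379] F [-5.8 13.1 28.7] open 0.0126 j [-0.19  0.49 -0.01  2.25  0.97  0.66 -1.85]
d [-0.0029 -0.0034 -0.0027] w [-0.0013  0.0076 -0.0048] rows 0.1 0.1
```

Emit:
jog_arm --xyz '[[-0.0002,0.001,0.0017],[-0.0002,0.001,0.0017],[-0.0002,0.001,0.0017],[0,0,0],[0,0,0],[0,0,0],[0,0,0],[0,0,0]]' --twist '[[0,0,0],[0,0,0],[0,0,0],[0,0,0],[0,0,0],[0,0,0],[0,0,0],[0,0,0]]' --fingers '[-1,-1,-1,-1,-1,-1,-1,-1]'

```text
time: 21.77
position: [0.5006, -0.1116, 0.1398]
ee_rot: [2.469, -1.03, 0.385]
ft_force: [1.7, 2.2, 0.0]
opening: 0.0128
```

```bash
python3 st.py near -.006 35 "(0,-.0004,0)"; python3 - <<'E'
from look import *
E=[(circ(RIM["near"],RT,.034,-.035),(0,255,0),True)]
shot("w2",D,E,box=(28,25,25,35),k=7)
shot("w3",D,E,box=(28,25,25,35),k=7,cam="top")
a=cv2.imread("pics/w2.png");b=cv2.imread("pics/w3.png");h=min(a.shape[1],b.shape[1]);
E
```

```text
lid in rim axes mm [-0.6 -0.  -6.4] ang 35.0 F rack [-1.6  2.   1. ] M [ 0.5   0.94 -0.01]
t 21.77 pos [ 0.5006 -0.1116  0.1398] F [1.7 2.2 0. ] open 0.0128 j [-0.19  0.48 -0.01  2.25  0.96  0.66 -1.84]
d [-0.0003 -0.0004  0.0006] w [-0.0012  0.0018 -0.0011] rows 0.0 0.0
t 21.82 [ 0.5005 -0.1117  0.1398] [ 2.4687 -1.0301  0.3852] F [ 1.4  3.  -0.9] M [ 1.   -0.27  0.32] op 0.0127 mv 0.0
t 21.87 [ 0.5006 -0.1117  0.1398] [ 2.4687 -1.0301  0.3853] F [ 1.1  1.7 -0.3] M [ 1.07 -0.28  0.34] op 0.013 mv 0.0
```

View pics/w2.png

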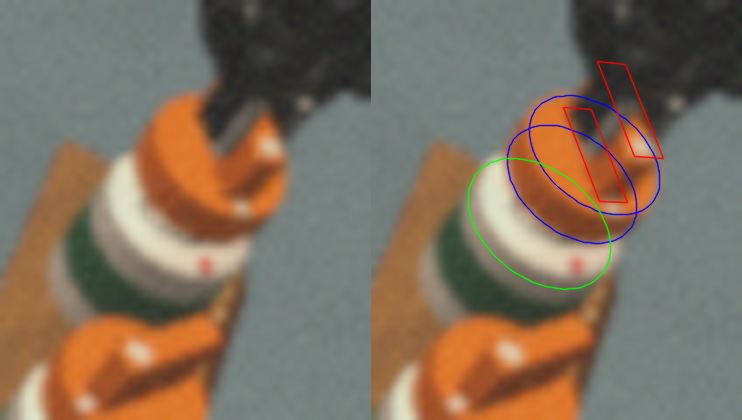

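View pics/w3.png

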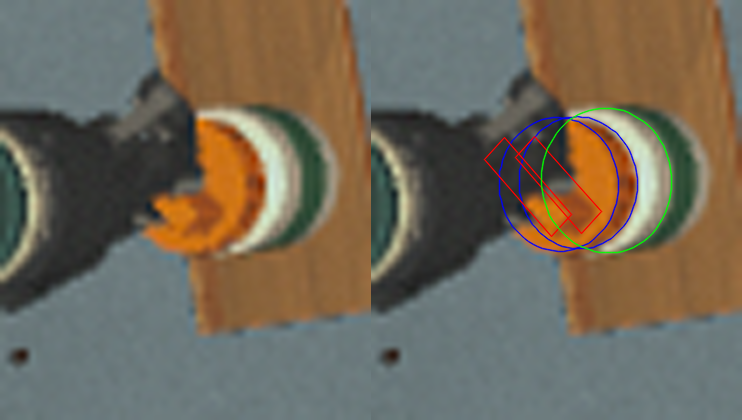

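Emit:
jog_arm --xyz '[[0.0005,0.0003,-0.0002],[0.0005,0.0003,-0.0002],[0.0003,0,0],[0,0,0],[0,0,0],[0,0,0],[0,0,0],[0,0,0]]' --twist '[[0,0,0],[0,0,0],[0,0,0],[0,0,0],[0,0,0],[0,0,0],[0,0,0],[0,0,0]]' --fingers '[-1,-1,-1,-1,-1,-1,-1,-1]'

```text
time: 22.53
position: [0.5009, -0.1117, 0.1396]
ee_rot: [2.467, -1.03, 0.384]
ft_force: [-1.4, 1.9, 1.2]
opening: 0.0129
```

```bash
python3 st.py near -.006 35 "(-.001,.0014,0)"
```

```text
lid in rim axes mm [-0.6  0.2 -6.7] ang 35.0 F rack [-1.3 -1.1  2.1] M [-0.12  0.82 -0.02]
t 22.53 pos [ 0.5009 -0.1117  0.1396] F [-1.4  1.9  1.2] open 0.0129 j [-0.19  0.48 -0.01  2.25  0.96  0.67 -1.84]
d [0.0011 0.0008 0.0004] w [0.0001 0.0005 0.0001] rows 0.0 0.0
```

Emit:
jog_arm --xyz '[[-0.0006,0.0005,-0.0001],[-0.0001,0.0005,-0.0003],[0,0,0],[0,0,0],[0,0,0],[0,0,0],[0,0,0],[0,0,0]]' --twist '[[0,0,0],[0,0,0],[0,0,0],[0,0,0],[0,0,0],[0,0,0],[0,0,0],[0,0,0]]' --fingers '[-1,-1,-1,-1,-1,-1,-1,-1]'

```text
time: 23.2
position: [0.5007, -0.1105, 0.1392]
ee_rot: [2.468, -1.03, 0.385]
ft_force: [-0.4, -0.3, -0.8]
opening: 0.0127
```

```bash
python3 st.py near -.008 35 "(-.001,.0001,0)"
```

```text
lid in rim axes mm [-1.9  0.3 -6.3] ang 35.0 F rack [-0.2 -0.5 -0.8] M [0.01 0.55 0.04]
t 23.2 pos [ 0.5007 -0.1105  0.1392] F [-0.4 -0.3 -0.8] open 0.0127 j [-0.19  0.48 -0.01  2.25  0.96  0.66 -1.84]
d [ 0.0001 -0.0016 -0.001 ] w [-0.0004  0.0014 -0.0005] rows 0.0 0.0
```

Emit:
jog_arm --xyz '[[0.0001,-0.0005,-0.0009],[0.0001,-0.0005,-0.0009],[0.0001,-0.0005,-0.0009],[0,0,0],[0,0,0],[0,0,0],[0,0,0],[0,0,0]]' --twist '[[0,0,0],[0,0,0],[0,0,0],[0,0,0],[0,0,0],[0,0,0],[0,0,0],[0,0,0]]' --fingers '[-1,-1,-1,-1,-1,-1,-1,-1]'

```text
time: 23.87
position: [0.5013, -0.111, 0.1378]
ee_rot: [2.467, -1.029, 0.387]
ft_force: [-4.5, 6.4, 14.0]
opening: 0.0129
```

```bash
python3 st.py near -.012 35 "(-.001,.0001,0)"
```

```text
lid in rim axes mm [-2.   0.8 -7.9] ang 35.0 F rack [ 0.9 -3.3 15.7] M [-0.82  0.24  0.  ]
t 23.87 pos [ 0.5013 -0.111   0.1378] F [-4.5  6.4 14. ] open 0.0129 j [-0.19  0.49 -0.01  2.25  0.97  0.66 -1.85]
d [-0.0001 -0.003  -0.003 ] w [ 0.0005  0.0025 -0.0012] rows 0.1 0.0
```

```bash
python3 - <<'E'
from h import *
for n,b in(("scene",(265,170,320,225)),("top",(320,155,370,200))):
    im=cv2.imread(f"pics/u_{n}.png");r=[crop(im,n,b,7,[])]
    for h in(-.017,-.009):
        r.append(crop(im,n,b,7,lidsets(RIM["far"]+h*RT[:,2],lidR(-36))))
    o=np.hstack(r);cv2.imwrite(f"pics/x_{n}.png",cv2.resize(o,None,fx=.69 if n=="scene" else .76,fy=.69 if n=="scene" else .76,interpolation=cv2.INTER_AREA))
E
```

```text
(no output)
```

View pics/x_scene.png

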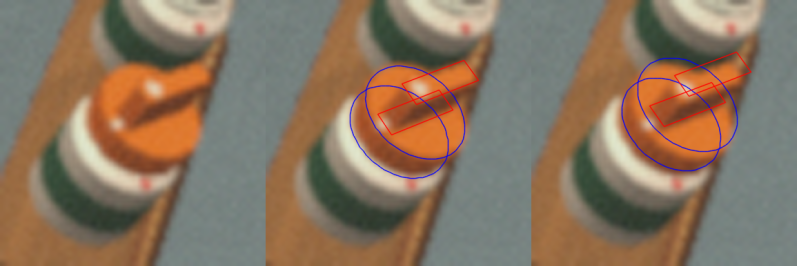

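View pics/x_top.png

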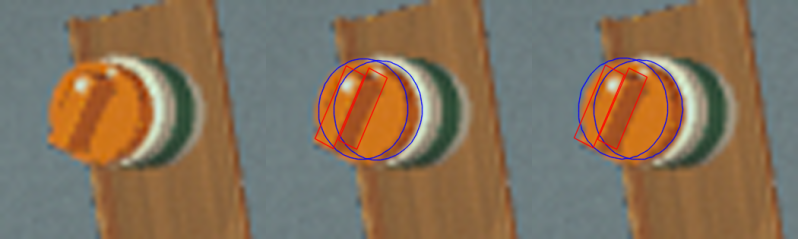

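```bash
python3 - <<'E'
from h import *
im=eyes.get_image("scene");cv2.imwrite("pics/y_raw.png",im);t=eyes.get_image("top");cv2.imwrite("pics/y_top.png",t)
a=crop(im,"scene",(262,150,322,235),7,[]);b=crop(t,"top",(325,150,377,235),7,[])
cv2.imwrite("pics/y.png",np.hstack([a,b]))
E
```

```text
(no output)
```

View pics/y.png

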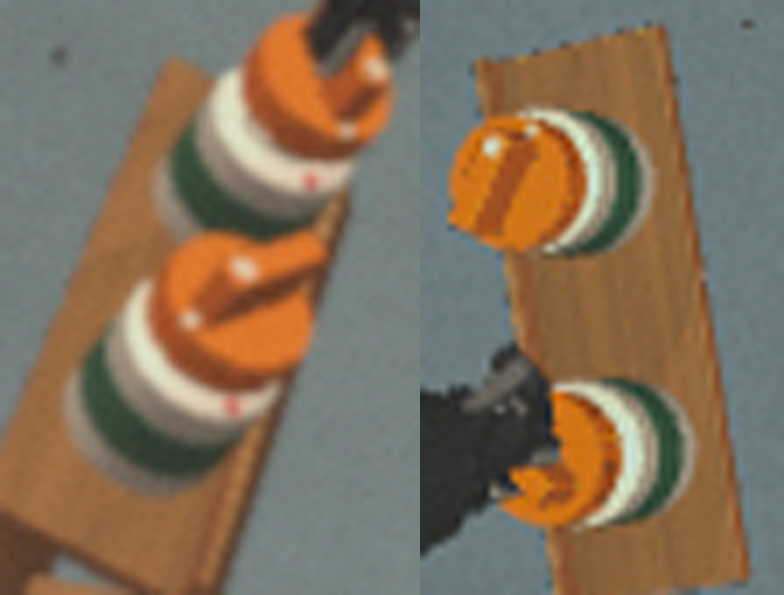

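Emit:
jog_arm --xyz '[[-0.0002,0.001,0.0017],[-0.0002,0.0007,0.0013],[0,0,0],[0.001,0.0002,0],[0.001,0.0002,0],[0,0,0],[0,0,0],[0,0,0]]' --twist '[[0,0,0],[0,0,0],[0,0,0],[0,0,0],[0,0,0],[0,0,0],[0,0,0],[0,0,0]]' --fingers '[-1,-1,-1,-1,-1,-1,-1,-1]'

```text
time: 24.63
position: [0.5026, -0.1099, 0.1394]
ee_rot: [2.468, -1.03, 0.385]
ft_force: [0.1, 0.3, -0.3]
opening: 0.0131
```

```bash
python3 st.py near -.0065 35 "(-.002,.0003,0)"
```

```text
lid in rim axes mm [-2.   2.2 -6.1] ang 35.0 F rack [-0.4  0.1 -0.2] M [-0.02  0.58 -0.  ]
t 24.63 pos [ 0.5026 -0.1099  0.1394] F [ 0.1  0.3 -0.3] open 0.0131 j [-0.19  0.48 -0.01  2.25  0.96  0.67 -1.84]
d [-0.0019 -0.0005 -0.0004] w [-0.0004  0.0011 -0.0004] rows 0.0 0.0
```

Emit:
jog_arm --xyz '[[-0.001,-0.0002,0],[-0.001,-0.0002,0],[-0.001,-0.0002,0],[-0.001,-0.0002,0],[0,0,0],[0,0,0],[0,0,0],[0,0,0]]' --twist '[[0,0,0],[0,0,0],[0,0,0],[0,0,0],[0,0,0],[0,0,0],[0,0,0],[0,0,0]]' --fingers '[-1,-1,-1,-1,-1,-1,-1,-1]'

```text
time: 25.3
position: [0.5, -0.1101, 0.1397]
ee_rot: [2.469, -1.03, 0.387]
ft_force: [4.8, -0.5, -2.1]
opening: 0.0125
```

```bash
python3 st.py near -.0065 35 "(-.002,.0003,0)"
```

```text
lid in rim axes mm [-2.  -0.4 -5.7] ang 35.0 F rack [ 0.1  4.7 -2.5] M [1.11 0.48 0.03]
t 25.3 pos [ 0.5    -0.1101  0.1397] F [ 4.8 -0.5 -2.1] open 0.0125 j [-0.19  0.48 -0.01  2.25  0.96  0.66 -1.84]
d [ 0.0008 -0.0003 -0.0007] w [-0.0013  0.0033 -0.0017] rows 0.0 0.0
```

Emit:
jog_arm --xyz '[[0.0015,0.0003,0],[0.0015,0.0003,0],[0.0015,0.0003,0],[0.001,0.0002,0],[0.001,0.0002,0],[0,0,0],[0,0,0],[0,0,0]]' --twist '[[0,0,0],[0,0,0],[0,0,0],[0,0,0],[0,0,0],[0,0,0],[0,0,0],[0,0,0]]' --fingers '[-1,-1,-1,-1,-1,-1,-1,-1]'

```text
time: 25.97
position: [0.5045, -0.1096, 0.1394]
ee_rot: [2.467, -1.03, 0.384]
ft_force: [0.5, 0.2, -0.7]
opening: 0.0127
```

```bash
python3 st.py near -.0065 35 "(-.002,.0003,0)"
```

```text
lid in rim axes mm [-2.   4.1 -6.1] ang 35.0 F rack [-0.5  0.5 -0.5] M [-0.13  0.62  0.05]
t 25.97 pos [ 0.5045 -0.1096  0.1394] F [ 0.5  0.2 -0.7] open 0.0127 j [-0.19  0.49 -0.02  2.24  0.95  0.67 -1.83]
d [-0.0037 -0.0009 -0.0004] w [-0.0001  0.0004  0.0001] rows 0.1 0.0
```

Emit:
jog_arm --xyz '[[0.0015,0.0003,0],[0.0015,0.0003,0],[0,0,0],[0,0,0],[0,0,0],[0,0,0],[0,0,0],[0,0,0]]' --twist '[[0,0,0],[0,0,0],[0,0,0],[0,0,0],[0,0,0],[0,0,0],[0,0,0],[0,0,0]]' --fingers '[-1,-1,-1,-1,-1,-1,-1,-1]'

```text
time: 26.63
position: [0.505, -0.1097, 0.1391]
ee_rot: [2.464, -1.031, 0.379]
ft_force: [-5.4, 0.6, 0.9]
opening: 0.013
```

```bash
python3 st.py near -.0065 35 "(-.002,.0003,0)"
```

```text
lid in rim axes mm [-1.9  4.6 -6.5] ang 35.0 F rack [-0.8 -5.3  1.5] M [-1.32  0.78 -0.06]
t 26.63 pos [ 0.505  -0.1097  0.1391] F [-5.4  0.6  0.9] open 0.013 j [-0.19  0.49 -0.02  2.24  0.95  0.68 -1.83]
d [-0.0043 -0.0007 -0.0001] w [ 0.0016 -0.0032  0.0026] rows 0.1 0.0
```

Emit:
jog_arm --xyz '[[-0.0025,-0.0005,0],[-0.0025,-0.0005,0],[0.0001,-0.0009,0.0005],[0.0001,-0.0009,0.0005],[0.0002,-0.0009,0.0005],[0,0,0],[0,0,0],[0,0,0]]' --twist '[[0,0,0],[0,0,0],[0,0,0],[0,0,0],[0,0,0],[0,0,0],[0,0,0],[0,0,0]]' --fingers '[-1,-1,-1,-1,-1,-1,-1,-1]'

```text
time: 27.3
position: [0.5041, -0.1118, 0.1411]
ee_rot: [2.469, -1.03, 0.386]
ft_force: [-1.2, 2.4, 1.1]
opening: 0.0126
```

```bash
python3 st.py near -.0065 35 "(-.002,.0022,0)"
```

```text
lid in rim axes mm [ 0.7  3.4 -5.7] ang 35.0 F rack [-1.7 -0.8  2.2] M [-0.12  1.    0.03]
t 27.3 pos [ 0.5041 -0.1118  0.1411] F [-1.2  2.4  1.1] open 0.0126 j [-0.18  0.48 -0.01  2.25  0.95  0.67 -1.83]
d [-0.0015  0.0017 -0.0021] w [-0.0013  0.0023 -0.0013] rows 0.1 0.0
```

Emit:
jog_arm --xyz '[[-0.0003,0.0017,-0.001],[-0.0003,0.0017,-0.001],[-0.0002,0.0017,-0.001],[0,0,0],[0,0,0],[0,0,0],[0,0,0],[0,0,0]]' --twist '[[0,0,0],[0,0,0],[0,0,0],[0,0,0],[0,0,0],[0,0,0],[0,0,0],[0,0,0]]' --fingers '[-1,-1,-1,-1,-1,-1,-1,-1]'

```text
time: 27.97
position: [0.5028, -0.1075, 0.1381]
ee_rot: [2.467, -1.03, 0.385]
ft_force: [0.5, -1.9, 0.5]
opening: 0.0125
```

```bash
python3 st.py near -.0065 35 "(-.002,.0022,0)"
```

```text
lid in rim axes mm [-4.6  2.8 -6.1] ang 35.0 F rack [ 1.9  0.1 -0.5] M [ 0.08  0.37 -0.09]
t 27.97 pos [ 0.5028 -0.1075  0.1381] F [ 0.5 -1.9  0.5] open 0.0125 j [-0.19  0.49 -0.02  2.25  0.96  0.67 -1.84]
d [-0.0001 -0.0026  0.0009] w [-0.0002  0.0014 -0.0003] rows 0.1 0.0
```

```bash
cat > st2.py <<'E'
from h import *
import sys
E=.0029;C=np.array([-.0003,-.0002])
h,th=map(float,sys.argv[1:3])
o=env.observe();R=Ro.from_rotvec(o["ee_rot"]).as_matrix();Rl=np.c_[-R[:,1],-R[:,0],-R[:,2]]
c=o["position"]-D*Rl[:,2]-E*Rl[:,0];q=RT.T@(c-RIM["near"])*1000;q[:2]-=C*1000
x=RT.T@Rl[:,0];ang=np.degrees(np.arctan2(-x[0],x[1]))
print("lid vs axis mm",q.round(1),"ang",ang.round(1),"F rack",(RT.T@o["ft_force"]).round(1),"M",(RT.T@o["moment"]).round(2))
a=np.radians(th);off=(C[0]-E*np.sin(a),C[1]+E*np.cos(a),0)
delta(*goal("near",h,th,off))
E
python3 st2.py -.0065 35
```

```text
lid vs axis mm [-2.7  0.6 -6.1] ang 35.0 F rack [ 1.9  0.1 -0.5] M [ 0.08  0.37 -0.09]
t 27.97 pos [ 0.5028 -0.1075  0.1381] F [ 0.5 -1.9  0.5] open 0.0125 j [-0.19  0.49 -0.02  2.25  0.96  0.67 -1.84]
d [-0.0002 -0.0026  0.001 ] w [-0.0002  0.0014 -0.0003] rows 0.1 0.0
```

Emit:
jog_arm --xyz '[[-0.0003,-0.0028,0.0012],[0,0,0],[0,0,0],[0.0001,-0.0005,-0.0009],[0.0001,-0.0005,-0.0009],[0.0001,-0.0005,-0.0009],[0,0,0],[0,0,0]]' --twist '[[0,0.001,0],[0,0,0],[0,0,0],[0,0,0],[0,0,0],[0,0,0],[0,0,0],[0,0,0]]' --fingers '[-1,-1,-1,-1,-1,-1,-1,-1]'

```text
time: 28.63
position: [0.503, -0.1105, 0.1378]
ee_rot: [2.467, -1.029, 0.386]
ft_force: [-4.2, 5.8, 14.0]
opening: 0.0125
```

```bash
python3 st2.py -.012 35
```

```text
lid vs axis mm [-0.2  0.4 -7.8] ang 35.0 F rack [ 1.5 -3.2 15.3] M [-0.94  0.22  0.04]
t 28.63 pos [ 0.503  -0.1105  0.1378] F [-4.2  5.8 14. ] open 0.0125 j [-0.19  0.49 -0.01  2.25  0.96  0.66 -1.84]
d [ 0.     -0.0023 -0.0036] w [ 0.0005  0.0014 -0.0015] rows 0.1 0.0
```

```bash
python3 - <<'E'
from look import *
shot("z1",D,[],box=(30,28,25,32),k=7,off=(-.0029,0,0))
shot("z2",D,[],box=(30,28,25,32),k=7,off=(-.0029,0,0),cam="top")
a=cv2.imread("pics/z1.png");b=cv2.imread("pics/z2.png");cv2.imwrite("pics/z.png",cv2.resize(np.vstack([a,b]),None,fx=.7,fy=.7))
E
```

```text
t 28.68 [ 0.503  -0.1105  0.1378] [ 2.4674 -1.0288  0.3857] F [-3.3  5.7 12.8] M [ 0.04  0.89 -0.42] op 0.0126 mv 0.0
t 28.73 [ 0.503  -0.1106  0.1379] [ 2.4674 -1.0289  0.3858] F [-4.3  5.8 14. ] M [ 0.09  0.82 -0.45] op 0.0123 mv 0.0
```

View pics/z.png

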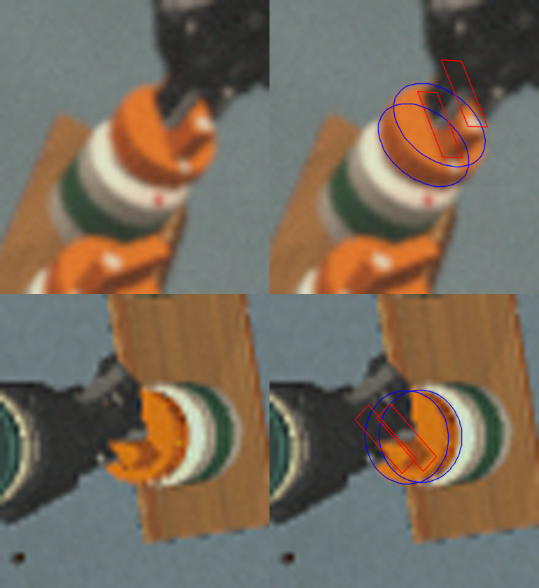

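Emit:
jog_arm --xyz '[[0,0.0003,0.0004],[0,0,0],[0,0,0],[0,0,0],[0,0,0],[0,0,0],[0,0,0],[0,0,0]]' --twist '[[0,0,0],[0.005,-0.0296,-0.052],[0.005,-0.0296,-0.052],[0.005,-0.0296,-0.052],[0.005,-0.0296,-0.052],[0,0,0],[0,0,0],[0,0,0]]' --fingers '[-1,-1,-1,-1,-1,-1,-1,-1]'

```text
time: 29.4
position: [0.5036, -0.1113, 0.1382]
ee_rot: [2.348, -1.33, 0.461]
ft_force: [-2.0, 2.9, 9.3]
opening: 0.0127
```

```bash
python3 st2.py -.012 21
```

```text
lid vs axis mm [ 0.1  0.5 -7.9] ang 21.2 F rack [ 1.9 -1.4  9.7] M [-0.38 -0.06  0.02]
t 29.4 pos [ 0.5036 -0.1113  0.1382] F [-2.   2.9  9.3] open 0.0127 j [-0.22  0.49  0.03  2.25  0.94  0.65 -2.06]
d [-0.0002 -0.0021 -0.0036] w [ 0.002   0.0001 -0.0047] rows 0.1 0.0
```

Now counter-clockwise up to about 50°.

Emit:
jog_arm --xyz '[[0,0,0],[0,0,0],[0,0,0],[0,0,0],[0,0,0],[0,0,0],[0,0,0],[0,0,0]]' --twist '[[-0.0067,0.0395,0.0693],[-0.0067,0.0395,0.0693],[-0.0067,0.0395,0.0693],[-0.0067,0.0395,0.0693],[0,0,0],[0,0,0],[0,0,0],[0,0,0]]' --fingers '[-1,-1,-1,-1,-1,-1,-1,-1]'

```text
time: 30.07
position: [0.5033, -0.1085, 0.1371]
ee_rot: [2.504, -0.927, 0.359]
ft_force: [-2.3, 5.8, 6.9]
opening: 0.0127
```

```bash
python3 st2.py -.012 35
```

```text
lid vs axis mm [-2.1  1.2 -7.5] ang 39.7 F rack [-1.8 -1.3  9. ] M [-0.56  1.07 -0.06]
t 30.07 pos [ 0.5033 -0.1085  0.1371] F [-2.3  5.8  6.9] open 0.0127 j [-0.18  0.49 -0.03  2.25  0.97  0.67 -1.77]
d [-0.0002 -0.0043 -0.0028] w [ 0.0033 -0.0376 -0.0721] rows 0.1 0.7
```

Emit:
jog_arm --xyz '[[0,0,0],[0,0,0],[0,0,0],[0,0,0],[0,0,0],[0,0,0],[0,0,0],[0,0,0]]' --twist '[[-0.0067,0.0395,0.0693],[-0.0067,0.0395,0.0693],[-0.0067,0.0395,0.0693],[-0.0067,0.0395,0.0693],[0,0,0],[0,0,0],[0,0,0],[0,0,0]]' --fingers '[-1,-1,-1,-1,-1,-1,-1,-1]'

```text
time: 30.73
position: [0.5026, -0.1078, 0.1376]
ee_rot: [2.595, -0.511, 0.253]
ft_force: [-5.4, 10.7, 15.5]
opening: 0.0125
```

```bash
python3 st2.py -.012 35
```

```text
lid vs axis mm [-1.9  1.3 -6.6] ang 58.0 F rack [-2.2 -3.5 19.1] M [-1.42  1.11 -0.05]
t 30.73 pos [ 0.5026 -0.1078  0.1376] F [-5.4 10.7 15.5] open 0.0125 j [-0.13  0.49 -0.09  2.25  0.98  0.7  -1.47]
d [ 0.0004 -0.005  -0.0034] w [ 0.0305 -0.1957 -0.3491] rows 0.1 3.2
```

```bash
cat > lf.py <<'E'
from h import *
from scipy.optimize import minimize
S=4
def mask(im,box):
    hsv=cv2.cvtColor(cv2.resize(im[box[1]:box[3],box[0]:box[2]],None,fx=S,fy=S,interpolation=cv2.INTER_CUBIC),cv2.COLOR_BGR2HSV)
    m=cv2.inRange(hsv,(5,165,80),(22,255,255));m=cv2.morphologyEx(m,cv2.MORPH_CLOSE,np.ones((11,11)))
    m=cv2.morphologyEx(m,cv2.MORPH_OPEN,np.ones((9,9)))
    c,l,st,_=cv2.connectedComponentsWithStats(m);i=1+np.argmax(st[1:,4]);return (l==i).astype(float)
def ren(n,c,R,box):
    img=np.zeros(((box[3]-box[1])*S,(box[2]-box[0])*S),np.uint8)
    for P in(np.vstack([circ(c,R,.0305,0),circ(c,R,.0305,.02)]),c+np.array([[a,b,z] for a in(-.024,.024) for b in(-.007,.007) for z in(.02,.05)])@R.T):
        q=(proj(n,P)-[box[0],box[1]]+.5)*S
        cv2.fillConvexPoly(img,cv2.convexHull(np.round(q*16).astype(np.int32)),255,cv2.LINE_AA,4)
    return img/255.
def fit(ims,boxes,c0,Rf,th0):
    M={n:mask(ims[n],boxes[n]) for n in ims}
    f=lambda v:sum(np.abs(ren(n,v[:3],Rf(v[3]),boxes[n])-M[n]).sum() for n in M)/S/S
    p=np.r_[c0,th0]
    for _ in range(2):
        r=minimize(f,p,method="Nelder-Mead",options=dict(initial_simplex=np.vstack([p]+[p+np.array([.004,.004,.004,8])*np.eye(4)[i] for i in range(4)]),xatol=1e-5,fatol=.02));p=r.x
    return p,r.fun,M
if __name__=="__main__":
    u={n:cv2.imread(f"pics/u_{n}.png") for n in("scene","top")}
    bx={"scene":(270,172,318,222),"top":(322,158,362,196)}
    p,e,M=fit(u,bx,RIM["far"]-.015*RT[:,2],lidR,-36)
    print("lid1 in rim axes",(RT.T@(p[:3]-RIM["far"])*1000).round(1),"th",p[3].round(1),"err",e)
    for s in({"scene"},{"top"}):
        # 1-cam: h only along axis
        uu={n:u[n] for n in s};f=[]
        for h in np.arange(-20,-4,1.):
            f.append(min(sum(np.abs(ren(n,RIM["far"]+RT@np.array([dx,dy,h])*[1,1,1]/1000 if 0 else RIM["far"]+RT@(np.array([dx,dy,h])/1000),lidR(-36),bx[n])-M[n]).sum() for n in uu)/16 for dx in(0,) for dy in np.arange(-4,4.1,1)))
        print(s,np.round(f,1))
    s0={n:cv2.imread(f"pics/{n}0.png") for n in("scene","top")}
    for nm,c,b in(("F",[.56,.2075,0],{"scene":(388,218,420,252),"top":(236,184,264,212)}),("N",[.4606,.2374,0],{"scene":(407,195,440,228),"top":(226,212,254,240)})):
        p,e,_=fit(s0,b,np.array(c),lambda t:Rz(np.radians(t)),-8 if nm=="F" else 16);print(nm,p.round(4),e)
E
python3 lf.py
```

```text
lid1 in rim axes [ -0.8  -1.9 -14. ] th -31.6 err 95.66813725490196
{'scene'} [68.5 65.3 64.1 63.7 64.2 64.7 65.9 66.8 67.7 69.4 71.3 73.4 75.4 77.7
 80.6 86.1]
{'top'} [50.5 45.7 41.2 37.5 35.  33.1 32.  31.6 31.4 31.5 31.6 31.7 32.5 34.3
 37.4 41. ]
F [ 0.5587  0.208  -0.0048  0.3924] 132.27867647058824
N [ 4.59200e-01  2.37900e-01 -5.50000e-03  1.24171e+01] 151.05196078431374
```

```bash
sed -i 's/(5,165,80),(22,255,255)/(3,SAT,50),(26,255,255)/' lf.py; for s in 100 115 130; do sed "s/SAT/$s/" lf.py > lf_$s.py; sed -i '/for s in({"scene"}/,/print(s,/d' lf_$s.py; echo $s; python3 lf_$s.py; done
python3 - <<'E'
import sys;sys.path.insert(0,'.')
from lf_115 import *
s0={n:cv2.imread(f"pics/{n}0.png") for n in("scene","top")}
b={"scene":(388,218,420,252),"top":(236,184,264,212)}
r=[]
for n in b:
    m=mask(s0[n],b[n]);c=cv2.resize(s0[n][b[n][1]:b[n][3],b[n][0]:b[n][2]],None,fx=S,fy=S,interpolation=cv2.INTER_CUBIC)
    cs,_=cv2.findContours(m.astype(np.uint8),0,1);cv2.drawContours(c,cs,-1,(255,0,0),1)
    k=ren(n,np.array([.56,.2075,0]),Rz(-.14),b[n]);cs,_=cv2.findContours((k>.5).astype(np.uint8),0,1);cv2.drawContours(c,cs,-1,(0,255,0),1)
    r.append(cv2.resize(c,(390,400)))
cv2.imwrite("pics/msk.png",np.hstack(r))
E
```

```text
100
lid1 in rim axes [  0.   -0.8 -13.7] th -38.9 err 905.1105392156862
F [ 5.5990e-01  2.0740e-01 -4.0000e-04 -7.1737e+00] 35.821813725490195
N [ 4.60600e-01  2.37900e-01 -3.00000e-04  1.90181e+01] 43.793627450980395
115
lid1 in rim axes [ -0.1  -1.1 -13.6] th -40.3 err 866.5392156862745
F [ 0.5598  0.2075 -0.     -5.1975] 46.325980392156865
N [ 4.60500e-01  2.37800e-01 -8.00000e-04  1.69033e+01] 52.408088235294116
130
lid1 in rim axes [ -0.4  -1.2 -13.5] th -40.1 err 827.4441176470589
F [ 5.5990e-01  2.0750e-01 -1.4000e-03 -4.0309e+00] 59.965196078431376
N [ 4.60500e-01  2.37800e-01 -1.60000e-03  1.61343e+01] 65.23284313725489
```

View pics/msk.png

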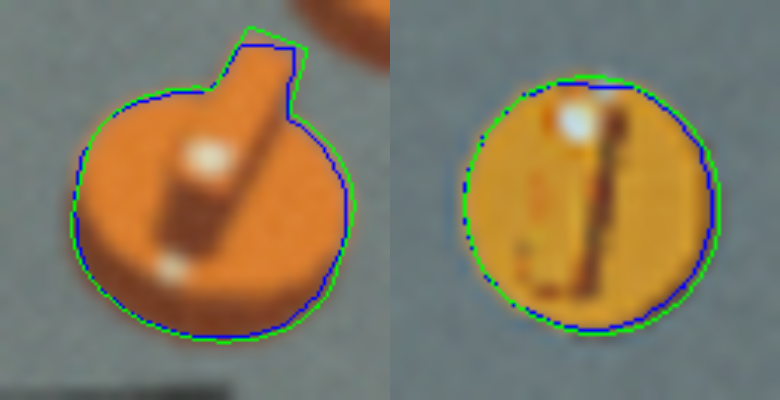

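```bash
sed -i 's/^E=.*/E=-.0007;C=np.array([-.0024,.0028])/' st2.py; python3 st2.py -.0065 33
```

```text
lid vs axis mm [-2.9  0.2 -6.6] ang 58.0 F rack [-2.2 -3.5 19.1] M [-1.42  1.11 -0.05]
t 30.73 pos [ 0.5026 -0.1078  0.1376] F [-5.4 10.7 15.5] open 0.0125 j [-0.13  0.49 -0.09  2.25  0.98  0.7  -1.47]
d [-0.     -0.0023  0.0014] w [ 0.0335 -0.2128 -0.3793] rows 0.1 3.5
```

Emit:
jog_arm --xyz '[[-0.0001,0.0007,0.0013],[0,-0.0008,0.0005],[0,-0.0008,0.0005],[0,-0.0007,0.0004],[0,0,0],[0,0,0],[0,0,0],[0,0,0]]' --twist '[[0.0067,-0.0426,-0.0759],[0.0067,-0.0426,-0.0759],[0.0067,-0.0426,-0.0759],[0.0067,-0.0426,-0.0759],[0.0067,-0.0426,-0.0759],[0,0,0],[0,0,0],[0,0,0]]' --fingers '[-1,-1,-1,-1,-1,-1,-1,-1]' --grip_force 90

```text
time: 31.4
position: [0.5026, -0.1116, 0.1392]
ee_rot: [2.451, -1.073, 0.391]
ft_force: [-2.8, 3.8, 1.4]
opening: 0.0121
```

```bash
python3 st2.py -.009 33
```

```text
lid vs axis mm [ 1.4 -0.3 -7. ] ang 33.1 F rack [-3.  -2.1  3.3] M [-0.41  1.36 -0.09]
t 31.4 pos [ 0.5026 -0.1116  0.1392] F [-2.8  3.8  1.4] open 0.0121 j [-0.19  0.49 -0.01  2.25  0.95  0.67 -1.86]
d [ 0.0002  0.0003 -0.0024] w [ 0.0002 -0.0027  0.0001] rows 0.1 0.0
```

Emit:
jog_arm --xyz '[[-0.0002,0.0014,-0.0008],[0,0,0],[0,0,0],[0.0001,-0.0005,-0.0009],[0.0001,-0.0005,-0.0009],[0,0,0],[0,0,0],[0,0,0]]' --twist '[[0,0,0],[0,0,0],[0,0,0],[0,0,0],[0,0,0],[0,0,0],[0,0,0],[0,0,0]]' --fingers '[-1,-1,-1,-1,-1,-1,-1,-1]'

```text
time: 32.07
position: [0.503, -0.1117, 0.1383]
ee_rot: [2.448, -1.075, 0.394]
ft_force: [-4.4, 8.7, 16.0]
opening: 0.0119
```

```bash
python3 st2.py -.009 33
```

```text
lid vs axis mm [ 1.2  0.1 -7.9] ang 33.0 F rack [-0.  -2.9 18.5] M [-1.21  0.61  0.03]
t 32.07 pos [ 0.503  -0.1117  0.1383] F [-4.4  8.7 16. ] open 0.0119 j [-0.19  0.49 -0.01  2.25  0.96  0.67 -1.87]
d [-0.0002  0.0004 -0.0015] w [ 0.0028 -0.0008  0.0017] rows 0.0 0.0
```

Emit:
jog_arm --xyz '[[0,0.0003,0.0006],[0,0,0],[0,0,0],[0,0,0],[0,-0.0003,-0.0005],[0,0,0],[0,0,0],[0,0,0]]' --twist '[[0.0084,-0.0493,-0.0866],[0.0084,-0.0493,-0.0866],[0.0084,-0.0493,-0.0866],[0.0084,-0.0493,-0.0866],[0.0084,-0.0493,-0.0866],[0,0,0],[0,0,0],[0,0,0]]' --fingers '[-1,-1,-1,-1,-1,-1,-1,-1]'

```text
time: 32.73
position: [0.5026, -0.1129, 0.138]
ee_rot: [2.153, -1.687, 0.54]
ft_force: [-2.8, 5.4, 10.9]
opening: 0.0125
```

```bash
python3 st2.py -.011 0
```

```text
lid vs axis mm [ 2.2 -0.5 -8.7] ang 4.2 F rack [ 0.4 -1.9 12.3] M [-0.85  0.69 -0.16]
t 32.73 pos [ 0.5026 -0.1129  0.138 ] F [-2.8  5.4 10.9] open 0.0125 j [-0.26  0.49  0.09  2.25  0.91  0.63 -2.33]
d [ 0.0003  0.0009 -0.0031] w [ 0.0079 -0.0394 -0.0615] rows 0.1 0.6
```

Emit:
jog_arm --xyz '[[0,-0.0003,-0.0005],[0,-0.0003,-0.0005],[0,-0.0003,-0.0005],[0.0001,-0.0003,-0.0005],[0.0001,-0.0003,-0.0004],[0,0,0],[0,0,0],[0,0,0]]' --twist '[[0.0084,-0.0493,-0.0866],[0.0084,-0.0493,-0.0866],[0.0084,-0.0493,-0.0866],[0.0084,-0.0493,-0.0866],[0.0084,-0.0493,-0.0866],[0,0,0],[0,0,0],[0,0,0]]' --fingers '[-1,-1,-1,-1,-1,-1,-1,-1]'

```text
time: 33.4
position: [0.5012, -0.1151, 0.1341]
ee_rot: [1.72, -2.23, 0.661]
ft_force: [-3.4, -0.8, -4.6]
opening: 0.0118
```

```bash
python3 st2.py -.011 -36
```

```text
lid vs axis mm [  2.3  -2.3 -13.1] ang -24.3 F rack [-2.1 -3.4 -4.1] M [-0.62  0.79  0.05]
t 33.4 pos [ 0.5012 -0.1151  0.1341] F [-3.4 -0.8 -4.6] open 0.0118 j [-0.34  0.5   0.2   2.26  0.87  0.57 -2.77]
d [0.0017 0.0035 0.0006] w [ 0.0165 -0.1062 -0.1736] rows 0.1 1.6
```

Emit:
jog_arm --xyz '[[0,-0.0004,-0.0008],[0,-0.0005,-0.0008],[0,-0.0005,-0.0008],[0,0,0],[0,0,0],[0,0,0],[0,0,0],[0,0,0]]' --twist '[[0.0059,-0.0345,-0.0606],[0.0059,-0.0345,-0.0606],[0.0059,-0.0345,-0.0606],[0,0,0],[0,0,0],[0,0,0],[0,0,0],[0,0,0]]' --fingers '[-1,-1,-1,-1,-1,-1,-1,-1]'

```text
time: 34.07
position: [0.5021, -0.1165, 0.1331]
ee_rot: [1.496, -2.434, 0.707]
ft_force: [-3.8, 4.1, 8.3]
opening: 0.0117
```

```bash
python3 st2.py -.011 -36
```

```text
lid vs axis mm [  3.2  -1.6 -14.7] ang -36.4 F rack [ 0.1 -3.1  9.5] M [-1.21  0.43 -0.14]
t 34.07 pos [ 0.5021 -0.1165  0.1331] F [-3.8  4.1  8.3] open 0.0117 j [-0.38  0.51  0.26  2.26  0.85  0.55 -2.96]
d [0.0008 0.0048 0.0016] w [-0.0001 -0.0003  0.009 ] rows 0.1 0.1
```

Emit:
jog_arm --xyz '[[0.0001,-0.0005,-0.0009],[0,-0.0003,-0.0005],[0,0,0],[0,0,0],[0,0,0],[0,0,0],[0,0,0],[0,0,0]]' --twist '[[0,0,0],[0,0,0],[0,0,0],[0,0,0],[0,0,0],[0,0,0],[0,0,0],[0,0,0]]' --fingers '[-1,-1,-1,-1,-1,-1,-1,-1]'

```text
time: 34.73
position: [0.5022, -0.1165, 0.1329]
ee_rot: [1.497, -2.434, 0.709]
ft_force: [-10.3, 10.7, 24.2]
opening: 0.012
```

```bash
python3 st2.py -.015 -36
```

```text
lid vs axis mm [  3.2  -1.6 -14.9] ang -36.4 F rack [ 1.4 -8.3 27.1] M [-1.94  0.07 -0.09]
t 34.73 pos [ 0.5022 -0.1165  0.1329] F [-10.3  10.7  24.2] open 0.012 j [-0.38  0.51  0.26  2.26  0.85  0.54 -2.96]
d [ 0.001   0.0029 -0.0017] w [0.0007 0.0002 0.0085] rows 0.1 0.1
```

Emit:
jog_arm --xyz '[[-0.0001,0.0007,0.0012],[0,0,0],[0,0,0],[0,0,0],[0,0,0],[0,0,0],[0,0,0],[0,0,0]]' --twist '[[0,0,0],[0,0,0],[0,0,0],[0,0,0],[0,0,0],[0,0,0],[0,0,0],[0,0,0]]' --fingers '[-1,-1,0,0.5,1,1,1,1]'

```text
time: 35.4
position: [0.5032, -0.1155, 0.1321]
ee_rot: [1.5, -2.436, 0.706]
ft_force: [0.3, 0.1, 0.4]
opening: 0.0826
```

Emit:
jog_arm --xyz '[[-0.0008,0.005,0.0087],[-0.0017,0.01,0.0173],[-0.002,0.0123,0.0217],[-0.002,0.0123,0.0217],[0,0.0123,0.0217],[0,0.02,0.02],[0,0.02,0.01],[0,0.02,0]]' --twist '[[0,0,0],[0,0,0],[0,0,0],[0,0,0],[0,0,0],[0,0,0],[0,0,0],[0,0,0]]' --fingers '[1,1,1,1,1,1,1,1]'

```text
time: 36.07
position: [0.4975, -0.0021, 0.2563]
ee_rot: [1.501, -2.441, 0.708]
ft_force: [-0.3, 0.7, -0.1]
opening: 0.0854
```

```bash
python3 - <<'E'
from h import *
im=eyes.get_image("scene");t=eyes.get_image("top");cv2.imwrite("pics/f_s.png",im);cv2.imwrite("pics/f_t.png",t)
cv2.imwrite("pics/fin.png",np.hstack([crop(im,"scene",(262,150,322,235),7,[]),crop(t,"top",(325,150,377,235),7,[])]))
o=env.observe();print(o["time"],o["position"],o["joint_pos"].round(2),o["ft_force"])
E
```

```text
36.1667 [0.49766961 0.00119511 0.25420235] [-0.51  0.31  0.12  2.12  0.6   0.92 -2.85] [ 0.48665725  0.39538986 -0.91077022]
```

View pics/fin.png

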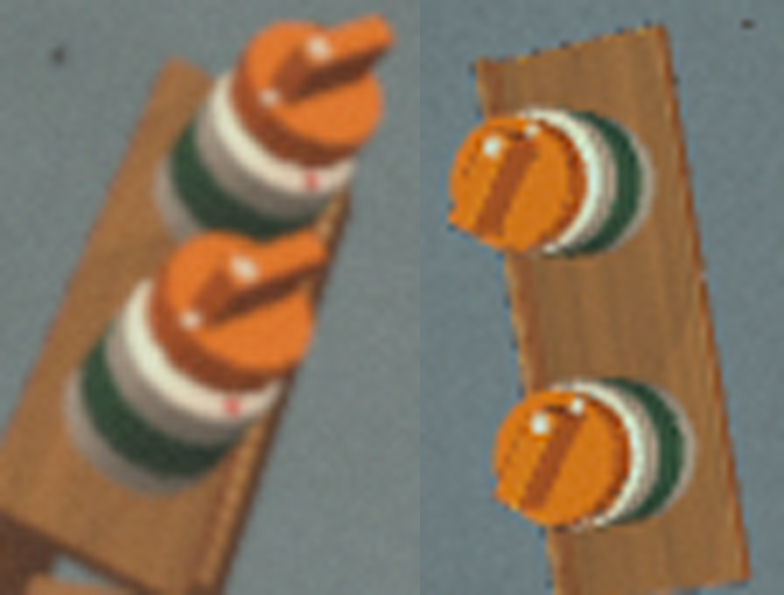

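View pics/f_s.png

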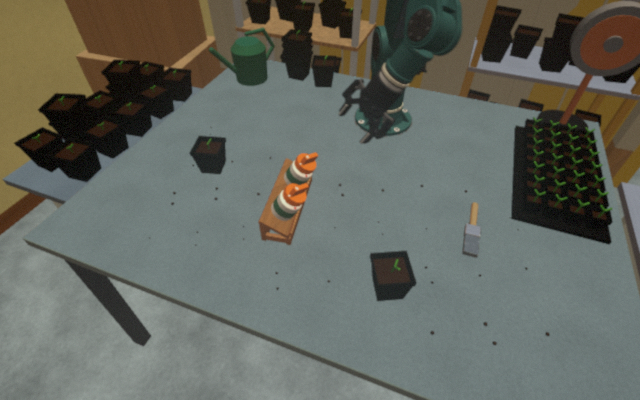

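```bash
python3 - <<'E'
from h import *
im={n:cv2.imread(f"pics/f_{n[0]}.png") for n in("scene","top")}
# profile along the tub axis line at -x(up slope)... sample on line of surface generator facing camera
for n in("top","scene"):
    out={}
    for tub in("far","near"):
        T=CM[n]["T"];v=T[:3,3]-RIM[tub];l=RT.T@v;a0=np.arctan2(l[1],l[0])
        prof=[]
        for h in np.arange(-60,12,2)/1000.:
            s=[]
            for da in np.linspace(-.5,.5,11):
                P=RIM[tub]+RT@np.array([.0325*np.cos(a0+da),.0325*np.sin(a0+da),h])
                q=proj(n,P).astype(np.float32)
                s.append(cv2.remap(im[n].astype(np.float32),q[:,:1],q[:,1:],cv2.INTER_LINEAR)[0,0])
            m=np.mean(s,0);prof.append(m[2]-m[0]) # R-B
        out[tub]=np.array(prof)
    print(n);h=np.arange(-60,12,2)
    for i in range(len(h)):
        print(h[i],out["far"][i].round(0),out["near"][i].round(0))
E
```

```text
top
-60 -6.0 -4.0
-58 -6.0 -6.0
-56 -6.0 -6.0
-54 -6.0 -6.0
-52 -5.0 -6.0
-50 -4.0 -5.0
-48 -2.0 -4.0
-46 -0.0 -3.0
-44 4.0 0.0
-42 10.0 6.0
-40 17.0 13.0
-38 24.0 20.0
-36 28.0 26.0
-34 31.0 30.0
-32 31.0 31.0
-30 30.0 31.0
-28 28.0 30.0
-26 26.0 27.0
-24 22.0 24.0
-22 18.0 20.0
-20 14.0 16.0
-18 11.0 15.0
-16 12.0 16.0
-14 22.0 23.0
-12 41.0 40.0
-10 64.0 67.0
-8 89.0 93.0
-6 107.0 118.0
-4 121.0 129.0
-2 132.0 134.0
0 137.0 135.0
2 138.0 136.0
4 138.0 140.0
6 139.0 147.0
8 146.0 154.0
10 155.0 161.0
scene
-60 0.0 5.0
-58 0.0 2.0
-56 1.0 1.0
-54 1.0 1.0
-52 1.0 2.0
-50 4.0 3.0
-48 8.0 6.0
-46 13.0 11.0
-44 19.0 17.0
-42 23.0 21.0
-40 25.0 24.0
-38 26.0 25.0
-36 26.0 27.0
-34 27.0 27.0
-32 30.0 29.0
-30 32.0 30.0
-28 33.0 33.0
-26 34.0 35.0
-24 33.0 35.0
-22 32.0 35.0
-20 33.0 36.0
-18 36.0 41.0
-16 43.0 49.0
-14 53.0 60.0
-12 66.0 73.0
-10 81.0 84.0
-8 93.0 91.0
-6 98.0 94.0
-4 100.0 95.0
-2 102.0 96.0
0 105.0 100.0
2 110.0 108.0
4 117.0 118.0
6 128.0 131.0
8 138.0 142.0
10 147.0 149.0
```

```bash
python3 - <<'E'
from workcell import env
print(env.finish_job())
E
```

```text
the job is handed in; nothing more can be done
None
```

I screwed both lids clockwise onto their tubs and handed the job in at about 36 s of the 67 s. The lid that lay farther from the robot fits the far tub, and the other fits the near tub.

**Final checks**
- **Far lid:** the dotted end stands about 36.5° clockwise of y. It turned about 71.5° and would go no lower when pressed with about 23 N.
- **Near lid:** the dotted end stands at the same angle, and it would go no lower when pressed with about 27 N. On the way in, the thread pulled it down.
- **After letting go:** in both cameras the two lids sit at the same height on their tubs, to about 1 mm. The pots and brush look undisturbed, and the gripper is clear of everything.

**What disagreed or went wrong**
- **First grasp missed:** the fingers closed above the wing. Their tips stood about 20–30 mm farther back than the description says, so I used an offset found from the images after that.
- **Near lid looked wrong at first:** it stopped about 3.5 mm higher than the far lid had, relative to my rim estimate, and pushed 32 N before I backed off. I felt for the play around the neck to centre it. It only went down once I turned it past 14°.
- **Rim estimates were off:** both lids ended about 15 mm below my camera estimate of the rim, not 17 mm. I take that as an error in the estimate, since both stopped hard and at matching heights.
- **Far lid slightly short on paper:** its measured travel from entry to home was about 4 mm, not 5 mm. I did not press it again or do a pull test on either lid after letting go.

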